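Hang the cheese-press followers on the draining hook

TASK

Hang the three washed cheese-press followers by their eyes on the draining rack's hook, bars facing outwards: first the large blue one flat against the board, then the medium orange one flat on it, then the small green one flat on that. Lay each one down on the slope gently rather than letting it drop, and leave the cheese, cup and brush where they are.

Things in the scene. Friction and masses are not known exactly. Their poses are not given: they have to be found in the camera images.
- board: Fixed draining rack's plywood board, 170 mm wide, sloping 40 degrees, upper end away from the robot. Origin: on its face where the steel hook comes out, 170 mm above the table. z: out of the face, as the hook points (40 degrees from vertical, leaning to the robot's side); x: up the slope; y: level, across. From the hook the face runs 35 mm up-slope, 165 mm down-slope, 85 mm to either side.
- hook_tip (a point): Tip end of the hook's centre line, at x 6, z 52 mm in the board's frame (same axes). The hook is a round steel rod 12 mm thick: straight out of the board along z for 36 mm, then bent about 20 degrees towards up-slope to this point; the rounded end reaches 6 mm farther.
- large_grip (a point): Centre of the blue grip bar of the large follower, a rigid white disc 140 mm wide, 8 mm thick, about 220 g, lying bar up. The bar, towards the edge away from the eye, is 20 mm long (x), 12 thick (y), and stands 36 mm above the disc's top; this point is halfway up it, 26 mm above the underside. x: towards the eye; z: out of the disc's top. Disc centre: 57 mm along x from here.
- large_eye (a point): Centre of the hanging eye of the large follower, halfway through its 8 mm thickness: a flat ring, hole 30 mm, outside 44 mm across, level with the disc. 144 mm from the large grip bar's centre along x. Same axes as the grip bar.
- medium_grip (a point): Centre of the orange grip bar of the medium follower, a rigid white disc 105 mm wide, 8 mm thick, about 140 g, lying bar up. The bar, towards the edge away from the eye, is 20 mm long (x), 12 thick (y), and stands 36 mm above the disc's top; this point is halfway up it, 26 mm above the underside. x: towards the eye; z: out of the disc's top. Disc centre: 38.5 mm along x from here.
- medium_eye (a point): Centre of the hanging eye of the medium follower, halfway through its 8 mm thickness: a flat ring, hole 30 mm, outside 44 mm across, level with the disc. 108 mm from the medium grip bar's centre along x. Same axes as the grip bar.
- small_grip (a point): Centre of the green grip bar of the small follower, a rigid white disc 70 mm wide, 8 mm thick, about 80 g, lying bar up. The bar, at the disc's centre, is 20 mm long (x), 12 thick (y), and stands 36 mm above the disc's top; this point is halfway up it, 26 mm above the underside. x: towards the eye; z: out of the disc's top. Disc centre: 0 mm along x from here.
- small_eye (a point): Centre of the hanging eye of the small follower, halfway through its 8 mm thickness: a flat ring, hole 30 mm, outside 44 mm across, level with the disc. 52 mm from the small grip bar's centre along x. Same axes as the grip bar.
- cheese: Bystander: a small cheese wheel 150 mm across and 60 mm high, origin under its centre.
- cup: Bystander: steel cup 76 mm across and 85 mm high, origin under its centre.
- brush: Bystander: wooden-handled brush lying on the table, about 200 mm long along its x, origin under it.
Things that resemble listed ones, but are neither listed nor needed, are in the scene too. What is shaped like the part that bears large_grip but pink or yellow is not meant.

How it is judged:
By the outcome, as a careful person would: the job done as asked, in the order asked, and still so for the second after the job is handed in, with the robot touching nothing.
It also fails if it takes over 72 s, if anything falls off the work surface, if the arm or the gripper's body presses on something with over 40 N, if the wrist force passes 120 N, or if a joint passes its speed limit or range.

ROBOT

A 6-joint arm with a two-finger parallel gripper is mounted at the origin on the work surface. World frame = base frame: x ahead of the robot, y to its left, z up, the work surface at z = 0. Lengths are in m, angles in rad, forces in N, time in s.
With the tool pointing down it reaches from about 0.25 to 0.725 m from the base axis. Payload 4 kg.
Tool frame: the origin (TCP) lies on the centre line of the jaws, within the pads' length; the fingertips stand 17 mm ahead of it and the grasp point (between the pads) lies 2 mm behind it; z points along the fingers, y is the line along which they close (so a half turn about z gives the same grasp; the last joint's range is limited). The gripper opens to 85 mm and grips with 20 to 120 N. Pads are 22 mm wide; open, the fingers measure 114 mm over their backs; the gripper's body (76 mm by 85 mm) begins 54 mm behind the grasp point. The pads swing forward as they close: fully open they stand 13 mm farther back than shut.
Start: joints at [-1.238, 0.241, 0.005, 1.335, 0, 1.571], TCP at [0.163, -0.473, 0.248] pointing down, gripper open.
Joint ranges: [-2.72, 2.72], [-1.05, 1.87], [-1.09, 1.28], [-1.99, 2.15], [-1.42, 1.44], [-3.14, 3.14]. Speed limits (rad/s): [2.79, 2.79, 3.14, 3.14, 3.14, 3.14].

INTERFACE

Orientations are given as a unit quaternion [x, y, z, w].
In Python, from workcell import get_obs, imaging, order gives the robot as it stands.
- The arm moves only by the tool apply_moves, never from a script. Its argument "targets" is a list that holds one entry, the list of rows, each a list of 5 numbers: the shift along the world's x, y, z in units of 40 mm (1.0 is 40 mm), then the turn about the world's z in degrees, then the gripper command: -1 is shut, 1 is fully open, values between are in proportion. In form: [[[dx, dy, dz, turn, fingers], ...]]. A call has 1 to 8 rows; each row shifts and turns the commanded pose from where the row before left it; what a row does not reach is not made up. A row lasts 1/12 s, in which the tool goes at most 41.7 mm and 7.16 degrees, less where a joint would pass 70% of its speed; a pose out of reach is approached as far as the arm can. A call is refused whole if a number of a shift passes 1 or a number of a turn 7.16, either way. A call with a gripper value outside its range is refused whole. The fingers move at their own pace and stop on an object; the grip force is fixed at half the most. Time passes only in rows, so rows that do not move let the fingers close. It gives the time, the measured TCP pose, the force, the opening and the grip force at its end, in the units of the state.
- get_obs(): the state, without advancing time (a new reading comes with each control period).
- imaging.camera(name): name is "scene" or "side" or "wrist"; returns (picture, depth): 384x512x3 uint8, blue, green, red; 384x512 float32, m along the optical axis (not along the pixel's ray), 0 where there is no reading.
- imaging.get_calibration(name): a dict with "camera_matrix" (3x3 intrinsics, pixels), "eye" and "rotation" of the camera in the world; the wrist camera has in their place "hand_eye" (4x4, takes a point from camera to tool coordinates, whose origin is the TCP and whose axes are the flange's). Camera axes: x right, y down, z forward; pixel columns grow to the right and rows downward; lengths in m; the calibration is good to about 2 mm. A picture is of the moment at which its call begins: read the wrist's pose just before it. get_calibration takes no time and is no camera call.
- order.job_done(): hands the job in; it is judged then, once.
The state is a dict: "clock": time; "joint_pos": joint angles; "joint_vel": joint speeds; "tau": joint torques, N m; "eef_pos": TCP position; "tool_rot": TCP orientation; "ft_force": force on the tool from outside, world axes, zero at the start; "ft_torque": the same for the moment, N m; "grip_width": finger opening in m; "grasp_force": force on a finger pad.
Only numpy, scipy, OpenCV 4.12 (cv2) and the standard library are available. Lean on these libraries where they do the work, as an engineer would, in place of code of your own. Each camera call takes 0.05 s, during which the arm holds its last target. There are 200 camera calls.

## Working session

There is one attempt and no reset: what is moved stays moved. The work goes in short steps, Python scripts to look and compute and a tool call to move; the robot and the scene stay as the last step left them, time stands still between calls to the robot, and variables do not carry over. Pictures are saved under pics/ and viewed, at most 13 in all, crops included, and the job is handed in when it is done.

Besides the shell and the picture viewer there is one more tool, called after "Request:" as a command line: name --argument value ..., lists and objects as JSON in quotes. apply_moves: Moves the arm, as the interface text tells. Its arguments: {"type":"object","properties":{"targets":{"type":"array","items":{"type":"array","items":{"type":"array","items":{"type":"number"}}}}},"required":["targets"]}

```bash
ls; mkdir -p pics; cat > h.py <<'E'
import numpy as np, cv2
from workcell import get_obs, imaging, order
from scipy.spatial.transform import Rotation as R
def snap(name):
    o=get_obs(); im,d=imaging.camera(name); c=imaging.get_calibration(name); K=np.array(c["camera_matrix"])
    if name=="wrist":
        T=np.eye(4); T[:3,:3]=R.from_quat(o["tool_rot"]).as_matrix(); T[:3,3]=o["eef_pos"]
        M=T@np.array(c["hand_eye"])
    else:
        M=np.eye(4); M[:3,:3]=np.array(c["rotation"]); M[:3,3]=c["eye"]
    return im,d,K,M
def cloud(d,K,M):
    v,u=np.indices(d.shape); p=np.stack([(u-K[0,2])/K[0,0]*d,(v-K[1,2])/K[1,1]*d,d],-1)
    return p@M[:3,:3].T+M[:3,3]
def ray(uv,K,M,z):
    r=M[:3,:3]@np.array([(uv[0]-K[0,2])/K[0,0],(uv[1]-K[1,2])/K[1,1],1]); return M[:3,3]+r*(z-M[2,3])/r[2]
def proj(P,K,M):
    q=(np.asarray(P)-M[:3,3])@M[:3,:3]; return q[...,:2]/q[...,2:]*[K[0,0],K[1,1]]+[K[0,2],K[1,2]]
E
python3 - <<'E'
from h import *
o=get_obs(); print({k:np.round(v,3) for k,v in o.items()})
ims=[]
for n in("scene","side"):
    im,d,K,M=snap(n); np.savez(n+".npz",im=im,d=d,K=K,M=M); cv2.imwrite(f"pics/{n}0.png",im); print(n,K.round(1).tolist(),M.round(3).tolist())
print(np.array(imaging.get_calibration("wrist")["hand_eye"]).round(3))
E
```

```text
pics
{'clock': np.float64(0.0), 'joint_pos': array([-1.238,  0.241,  0.004,  1.335,  0.   ,  1.571]), 'joint_vel': array([-0.   , -0.001,  0.001,  0.001, -0.001,  0.   ]), 'tau': array([ 1.0000e-03, -3.7232e+01,  2.5241e+01,  1.7000e-02, -0.0000e+00,
        0.0000e+00]), 'eef_pos': array([ 0.163, -0.472,  0.247]), 'tool_rot': array([ 0.986,  0.166, -0.   , -0.001]), 'ft_force': array([ 0.574, -0.298, -0.3  ]), 'ft_torque': array([-0.075, -0.016,  0.028]), 'grasp_force': np.float64(0.0), 'grip_width': np.float64(0.086)}Traceback (most recent call last):
  File "<stdin>", line 5, in <module>
  File "h.py", line 10, in snap
    M=np.eye(4); M[:3,:3]=np.array(c["rotation"]); M[:3,3]=c["eye"]
                 ~^^^^^^^
ValueError: could not broadcast input array from shape (4,) into shape (3,3)
```

```bash
sed -i 's/np.array(c\["rotation"\])/R.from_quat(c["rotation"]).as_matrix()/' h.py
python3 - <<'E'
from h import *
for n in("scene","side"):
    im,d,K,M=snap(n); np.savez(n+".npz",im=im,d=d,K=K,M=M); cv2.imwrite(f"pics/{n}0.png",im); print(n,K.round(1).tolist(),M.round(3).tolist())
print(np.array(imaging.get_calibration("wrist")["hand_eye"]).round(3))
E
```

```text
scene [[394.6, 0.0, 259.3], [0.0, 394.6, 191.5], [0.0, 0.0, 1.0]] [[0.434, 0.675, -0.597, 1.204], [0.901, -0.333, 0.278, -0.214], [-0.011, -0.659, -0.752, 1.0], [0.0, 0.0, 0.0, 1.0]]
side [[426.6, 0.0, 259.4], [0.0, 426.6, 193.7], [0.0, 0.0, 1.0]] [[-0.911, -0.243, 0.332, -0.023], [-0.411, 0.496, -0.765, 1.332], [0.021, -0.833, -0.552, 1.041], [0.0, 0.0, 0.0, 1.0]]
[[-0.001 -0.945 -0.328  0.084]
 [ 1.    -0.001  0.001 -0.   ]
 [-0.001 -0.328  0.945 -0.126]
 [ 0.     0.     0.     1.   ]]
```

View pics/scene0.png

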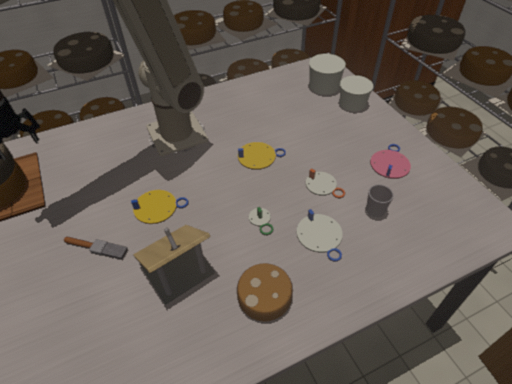

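View pics/side0.png

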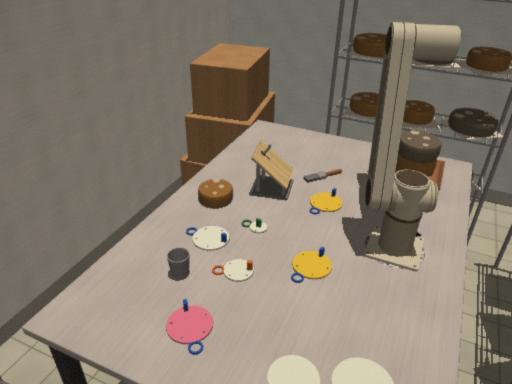

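```bash
python3 - <<'E'
from h import *
rng={"blue":(100,130,90),"green":(60,90,80),"orange":(4,12,120)}
for n in("scene","side"):
    z=np.load(n+".npz"); im,d,K,M=[z[k] for k in("im","d","K","M")]; P=cloud(d,K,M)
    hsv=cv2.cvtColor(im,cv2.COLOR_BGR2HSV)
    for c,(a,b,s) in rng.items():
        m=cv2.inRange(hsv,(a,s,30),(b,255,255)); N,l,st,ce=cv2.connectedComponentsWithStats(m)
        for i in range(1,N):
            if st[i,4]<15: continue
            q=P[l==i]; q=q[q[:,2]>-.05]
            if len(q)==0 or q[:,2].max()>.15 or abs(q[:,1]).max()>.8: continue
            hi=q[q[:,2]>.03]; 
            print(n,c,ce[i].round(0),st[i,4],"med",np.median(q,0).round(3),"zmax",q[:,2].max().round(3),"top",hi.mean(0).round(3) if len(hi) else None,"ringray",ray(ce[i],K,M,.008).round(3), "mid",((q.max(0)+q.min(0))/2).round(3))
    # board
    x,y,w,h=((130,220,90,60) if n=="scene" else (245,130,60,70))
    sub=P[y:y+h,x:x+w].reshape(-1,3); hs=hsv[y:y+h,x:x+w].reshape(-1,3)
    q=sub[(hs[:,0]>8)&(hs[:,0]<25)&(hs[:,1]>70)&(sub[:,2]>.03)&(sub[:,2]<.25)]
    mu=np.median(q,0); 
    for _ in range(5):
        U,S,V=np.linalg.svd(q-q.mean(0),full_matrices=False); nn=V[2]*np.sign(V[2][2]); r=(q-q.mean(0))@nn; q=q[abs(r)<max(.004,1.5*r.std())]
    print(n,"board n",nn.round(3),"tilt",np.degrees(np.arccos(nn[2])).round(1),"c",q.mean(0).round(4),len(q),"lo",q.min(0).round(3),"hi",q.max(0).round(3),S)
E
```

```text
scene blue [394. 146.] 22 med [0.433 0.699 0.007] zmax 0.011 top None ringray [0.438 0.697 0.008] mid [0.441 0.692 0.007]
scene blue [182. 202.] 43 med [ 0.351 -0.095  0.008] zmax 0.012 top None ringray [ 0.347 -0.095  0.008] mid [ 0.345 -0.095  0.007]
scene blue [135. 203.] 39 med [ 0.308 -0.235  0.038] zmax 0.046 top [ 0.307 -0.235  0.041] ringray [ 0.283 -0.235  0.008] mid [ 0.307 -0.235  0.031]
scene blue [311. 212.] 15 med [0.589 0.245 0.044] zmax 0.047 top [0.589 0.246 0.044] ringray [0.566 0.263 0.008] mid [0.589 0.247 0.044]
scene blue [334. 255.] 53 med [0.735 0.242 0.007] zmax 0.012 top None ringray [0.735 0.243 0.008] mid [0.734 0.243 0.007]
scene orange [312. 171.] 17 med [0.44  0.34  0.044] zmax 0.049 top [0.44  0.34  0.043] ringray [0.412 0.36  0.008] mid [0.44  0.34  0.044]
scene orange [ 27. 184.] 29 med [ 0.04  -0.545  0.014] zmax 0.033 top [ 0.03  -0.542  0.033] ringray [ 0.032 -0.548  0.008] mid [ 0.036 -0.546  0.02 ]
scene orange [339. 192.] 48 med [0.536 0.391 0.008] zmax 0.014 top None ringray [0.537 0.388 0.008] mid [0.535 0.387 0.009]
scene orange [ 14. 201.] 
[... 1440 characters left out ...]
id [0.273 0.312 0.006]
side blue [195. 347.] 83 med [0.441 0.699 0.006] zmax 0.013 top None ringray [0.439 0.699 0.008] mid [0.441 0.696 0.006]
side green [258. 222.] 23 med [0.508 0.116 0.032] zmax 0.043 top [0.507 0.116 0.039] ringray [0.519 0.089 0.008] mid [0.506 0.115 0.028]
side orange [333. 172.] 39 med [ 0.354 -0.42   0.015] zmax 0.022 top None ringray [ 0.358 -0.428  0.008] mid [ 0.357 -0.416  0.014]
side orange [218. 270.] 66 med [0.534 0.397 0.005] zmax 0.011 top None ringray [0.533 0.397 0.008] mid [0.533 0.394 0.003]
side board n [-0.63  -0.125  0.766] tilt 40.0 c [ 0.5706 -0.1736  0.1273] 776 lo [ 0.484 -0.278  0.062] hi [ 0.663 -0.075  0.192] [1.62085949 1.39183304 0.0522719 ]
```

```bash
python3 - <<'E'
from h import *
n=np.array([-.628,-.126,.768]); n/=np.linalg.norm(n); y=np.cross(n,[0,0,-1.]);y=np.cross([0,0,1.],np.array([n[0],n[1],0]));y=-y/np.linalg.norm(y); x=np.cross(y,n); print("axes",x.round(3),y.round(3),n.round(3))
for nm,(u0,v0,w,h) in(("scene",(120,215,100,85)),("side",(240,125,65,75))):
    z=np.load(nm+".npz"); im,d,K,M=[z[k] for k in("im","d","K","M")]; P=cloud(d,K,M)
    q=P[v0:v0+h,u0:u0+w].reshape(-1,3); b=(q-[.5876,-.1877,.1415])@np.c_[x,y,n]
    f=b[(abs(b[:,2])<.006)&(abs(b[:,0])<.15)&(abs(b[:,1])<.12)]; e=np.percentile(f[:,:2],[.5,50,99.5],axis=0); print(nm,e.round(4))
    hk=b[(b[:,2]>.015)&(b[:,2]<.07)&(abs(b[:,1])<.06)&(abs(b[:,0])<.12)]
    for lo in(.015,.025,.035,.045,.055):
        s=hk[(hk[:,2]>=lo)&(hk[:,2]<lo+.01)]; print(lo,len(s),s.mean(0).round(4) if len(s) else "")
    hsv=cv2.cvtColor(im,cv2.COLOR_BGR2HSV)
    uv=(266,229) if nm=="scene" else (247,223)
    for (u,v) in [uv]:
        s=im[v-9:v+10,u-9:u+10]; hh=hsv[v-9:v+10,u-9:u+10]; m=((hh[...,0]>55)&(hh[...,0]<95)&(hh[...,1]>45)).astype(np.uint8)
        pts=np.argwhere(m)[:,::-1]+[u-9,v-9]; W=np.array([ray(p,K,M,.008) for p in pts]); Q=P[pts[:,1],pts[:,0]]; lowm=Q[:,2]<.02
        print(nm,"green",len(pts),"ring mid",((W[lowm].min(0)+W[lowm].max(0))/2).round(4),W[lowm].mean(0).round(4),"hi",Q[Q[:,2]>.03].mean(0).round(4))
im=cv2.imread("pics/scene0.png")[130:280,225:415]; cv2.imwrite("pics/c1.png",cv2.resize(im,None,fx=4,fy=4,interpolation=2))
E
```

```text
axes [0.753 0.151 0.64 ] [-0.197  0.98  -0.   ] [-0.628 -0.126  0.768]
scene [[-0.117  -0.0796]
 [ 0.0099 -0.0042]
 [ 0.0828  0.0882]]
0.015 20 [0.049  0.0046 0.0198]
0.025 21 [0.0493 0.0041 0.0303]
0.035 15 [0.0506 0.0047 0.0399]
0.045 22 [0.0543 0.0046 0.0501]
0.055 6 [0.052  0.0048 0.0564]
scene green 43 ring mid [0.5631 0.1059 0.008 ] [0.5634 0.1064 0.008 ] hi [ 1.2044 -0.2139  1.0001]
side [[-0.1187 -0.0771]
 [-0.0193  0.0185]
 [ 0.0795  0.0997]]
0.015 7 [0.0469 0.0113 0.0196]
0.025 5 [0.0431 0.0107 0.0304]
0.035 6 [0.0476 0.0098 0.04  ]
0.045 7 [0.0483 0.0111 0.0502]
0.055 1 [0.0527 0.0152 0.0582]
side green 25 ring mid [0.5608 0.1158 0.008 ] [0.5622 0.1162 0.008 ] hi [nan nan nan]<stdin>:15: RuntimeWarning: Mean of empty slice.
  ret = um.true_divide(
```

View pics/c1.png

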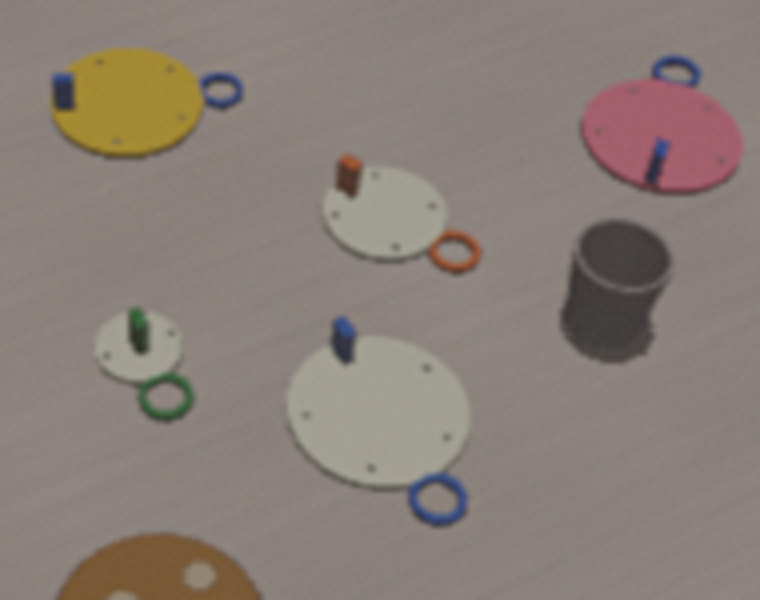

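Blue-bar candidates (scene px): yellow (155,206), yellow (256,155), pink (390,163), white (320,232). The crop shows that the large white one, with its bar at crop (345,340) and blue ring at (438,500), fits the description. The orange bar is at crop (349,172) and the green at (138,330). Moving over the large bar.

Request:
apply_moves --targets '[[[0.445,0.748,0,6.7,1],[0.445,0.748,0,6.7,1],[0.445,0.748,0,6.7,1],[0.445,0.748,0,6.7,1],[0.445,0.748,0,6.7,1],[0.445,0.748,0,6.7,1],[0.445,0.748,0,6.7,1],[0.445,0.748,0,6.7,1]]]'

```text
clock: 0.82
eef_pos: [0.306, -0.2316, 0.2482]
tool_rot: [0.804, 0.595, 0.0, -0.0]
ft_force: [0.5, -0.6, 0.0]
grip_width: 0.0855
grasp_force: 0.0
```

Request:
apply_moves --targets '[[[0.445,0.748,0,6.7,1],[0.445,0.748,0,6.7,1],[0.445,0.748,0,6.7,1],[0.445,0.748,0,6.7,1],[0.445,0.748,0,6.7,1],[0.445,0.748,0,6.7,1],[0.445,0.748,0,6.7,1],[0.445,0.748,0,6.7,1]]]'

```text
clock: 1.48
eef_pos: [0.4485, 0.0079, 0.2481]
tool_rot: [0.449, 0.893, -0.0, -0.0]
ft_force: [-0.4, -0.5, -0.2]
grip_width: 0.0853
grasp_force: 0.0
```

Request:
apply_moves --targets '[[[0.445,0.748,0,6.7,1],[0.445,0.748,0,6.7,1],[0.445,0.748,0,6.7,1],[0.445,0.748,0,6.7,1],[0.445,0.748,0,6.7,1],[0.445,0.748,0,6.7,1],[0.445,0.748,0,6.7,1],[0.445,0.748,0,6.7,1]]]'

```text
clock: 2.15
eef_pos: [0.5909, 0.247, 0.2477]
tool_rot: [-0.002, 1.0, -0.0, -0.0]
ft_force: [-0.8, 0.2, -0.5]
grip_width: 0.0849
grasp_force: 0.0
```

```bash
cat >> h.py <<'E'
HSV={"blue":(98,132,70),"green":(55,95,60),"orange":(2,14,90)}
def follower(name,c,zb=0.,near=None):
    "bar top centre and ring centre by colour, rays on planes; zb: underside height"
    im,d,K,M=snap(name); hsv=cv2.cvtColor(im,cv2.COLOR_BGR2HSV); P=cloud(d,K,M)
    a,b,s=HSV[c]; m=cv2.inRange(hsv,(a,s,25),(b,255,255)); N,l,st,ce=cv2.connectedComponentsWithStats(m)
    for i in range(1,N):
        if st[i,4]<60: continue
        v,u=np.where(l==i); q=P[v,u]
        top=q[abs(q[:,2]-zb-.044)<.006]; 
        x,y,w,h=st[i,:4]
        cs,_=cv2.findContours((l==i).astype(np.uint8),cv2.RETR_EXTERNAL,2); cen=cv2.minAreaRect(np.array([ray(p,K,M,zb+.008)[:2] for p in cs[0][:,0]],np.float32))
        print(name,c,ce[i].round(),st[i,4],"z",np.percentile(q[:,2],[5,95]).round(3),"ring",np.round(cen[0],4),np.round(cen[1],4),"top",len(top),((top.min(0)+top.max(0))/2).round(4) if len(top) else "")
    return im
def st():
    o=get_obs(); r=R.from_quat(o["tool_rot"]).as_matrix(); print("t",round(o["clock"],2),"p",np.round(o["eef_pos"],4),"yaw",np.degrees(np.arctan2(r[1,0],r[0,0])).round(2),"F",np.round(o["ft_force"],1),"T",np.round(o["ft_torque"],2),"w",round(o["grip_width"],4),"g",round(o["grasp_force"],1),"q",np.round(o["joint_pos"],2))
E
python3 - <<'E'
from h import *
st(); im=follower("wrist","blue"); st(); cv2.imwrite("pics/w1.png",im)
E
```

```text
t 2.15 p [0.5909 0.247  0.2477] yaw -179.79 F [-0.8  0.2 -0.5] T [-0.01 -0.04  0.02] w 0.0849 g 0.0 q [ 0.4   0.53  0.44  1.47 -0.    0.39]
wrist blue [263. 160.] 251 z [0.013 0.045] ring [0.593  0.2494] [0.0277 0.0119] top 190 [0.5878 0.2491 0.0422]
wrist blue [260. 264.] 408 z [0.002 0.009] ring [0.7337 0.2461] [0.0379 0.0423] top 0 
t 2.2 p [0.5934 0.2528 0.2453] yaw -179.31 F [ 3.5  4.  -0.8] T [ 0.29 -0.28 -0.05] w 0.0853 g 0.0 q [0.4  0.54 0.44 1.47 0.   0.39]
```

View pics/w1.png

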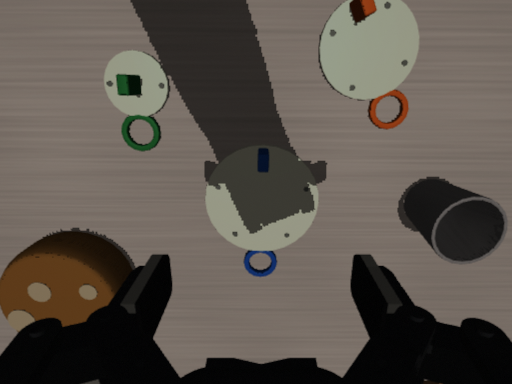

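The wrist view shows the large bar at (263,160) and its ring at (260,264), with green at top left and orange at top right. Descending.

Request:
apply_moves --targets '[[[0,0.05,-0.9,0,0.3],[0,0,-0.9,0,0.3],[0,0,-0.9,0,0.3],[0,0,-0.9,0,0.3],[0,0,-0.9,0,0.3],[0,0,-0.5,0,0.3],[0,0,-0.4,0,0.3],[0,0,0,0,0.3]]]'

```text
clock: 2.87
eef_pos: [0.5869, 0.2458, 0.0271]
tool_rot: [0.001, 1.0, -0.002, -0.004]
ft_force: [-0.7, -0.5, -1.3]
grip_width: 0.0559
grasp_force: 0.0
```

```bash
python3 - <<'E'
from h import *
st(); im=follower("wrist","blue"); st()
E
```

```text
t 2.87 p [0.5869 0.2458 0.0271] yaw 179.83 F [-0.7 -0.5 -1.3] T [-0.04  0.05  0.01] w 0.0559 g 0.0 q [0.4  0.68 0.09 0.99 0.   0.4 ]
wrist blue [268. 282.] 2063 z [0.013 0.045] ring [0.6036 0.2503] [0.015 0.048] top 1260 [0.588  0.2495 0.0417]
t 2.92 p [0.5883 0.2465 0.0296] yaw 179.84 F [-0.8  0.8  0.4] T [ 0.02 -0.01  0.03] w 0.0555 g 0.0 q [ 0.4   0.68  0.1   1.   -0.    0.4 ]
```

Request:
apply_moves --targets '[[[0,0.06,0.05,0,-1],[0,0,0,0,-1],[0,0,0,0,-1],[0,0,0,0,-1],[0,0,0,0,-1],[0,0,0,0,-1],[0,0,0,0,-1],[0,0,0,0,-1]]]'

```text
clock: 3.58
eef_pos: [0.5919, 0.2504, 0.0366]
tool_rot: [0.001, 1.0, 0.001, 0.002]
ft_force: [-0.2, -0.4, 6.0]
grip_width: 0.0107
grasp_force: 60.0
```

Request:
apply_moves --targets '[[[0,0,0.3,0,-1],[0,0,0.6,0,-1],[0,0,0.9,0,-1],[0,0,0.9,0,-1],[0,0,0.8,0,-1],[0,0,0.5,0,-1],[0,0,0,0,-1],[0,0,0,0,-1]]]'

```text
clock: 4.25
eef_pos: [0.5908, 0.2501, 0.1955]
tool_rot: [0.001, 1.0, 0.001, 0.001]
ft_force: [0.6, 0.4, -3.3]
grip_width: 0.0106
grasp_force: 58.9
```

```bash
cat >> h.py <<'E'
def sag():
    "tilt of the held follower from its flat white/ring points, seen from side cameras"
    o=get_obs(); t=np.array(o["eef_pos"]); r=R.from_quat(o["tool_rot"]).as_matrix(); ax=-r[:,0]
    for n in("scene","side"):
        im,d,K,M=snap(n); P=cloud(d,K,M); b=(P-t); u=b@ax; w=b@np.cross([0,0,1],ax); z=b[...,2]
        m=(d>0)&(u>.02)&(u<.19)&(abs(w)<.075)&(z<.02+.6*abs(u))&(z>-.03-.9*u)&(P[...,2]>.03)
        q=np.c_[u[m],z[m]]; print(n,m.sum(),[ (a,np.median(q[(q[:,0]>a)&(q[:,0]<a+.02),1]).round(4)) for a in np.arange(.02,.18,.02)])
E
python3 - <<'E'
from h import *
st(); sag()
E
```

```text
t 4.25 p [0.5908 0.2501 0.1955] yaw 179.87 F [ 0.6  0.4 -3.3] T [-0.02  0.16  0.03] w 0.0106 g 58.9 q [0.4  0.55 0.33 1.35 0.   0.4 ]
scene 1421 [(np.float64(0.02), np.float64(-0.0287)), (np.float64(0.04), np.float64(-0.0287)), (np.float64(0.06), np.float64(-0.029)), (np.float64(0.08), np.float64(-0.0291)), (np.float64(0.1), np.float64(-0.0292)), (np.float64(0.12000000000000001), np.float64(-0.0303)), (np.float64(0.13999999999999999), np.float64(-0.0303)), (np.float64(0.16), np.float64(-0.0327))]
side 529 [(np.float64(0.02), np.float64(-0.0324)), (np.float64(0.04), np.float64(-0.0328)), (np.float64(0.06), np.float64(-0.0331)), (np.float64(0.08), np.float64(-0.0328)), (np.float64(0.1), np.float64(-0.0335)), (np.float64(0.12000000000000001), np.float64(-0.0345)), (np.float64(0.13999999999999999), np.float64(-0.0353)), (np.float64(0.16), np.float64(nan))]
  return _methods._mean(a, axis=axis, dtype=dtype,
  ret = ret.dtype.type(ret / rcount)
```

```bash
cat > plan.py <<'E'
from h import *
O=np.array([.6212,-.1759,.1709]); bx=np.array([.753,.151,.64]); n=np.array([-.628,-.126,.768]); ah=np.array([.9806,.196,0]); by=np.array([-.197,.98,0])
def plan(L,h,z0,P=.014,lift=0.0,O=O):
    "L: TCP->eye along follower, h: TCP above underside, z0: stack height"
    g=lambda x,z: O+bx*x+n*z
    eye=lambda x,z: g(x,z)-L*ah+np.array([0,0,h-.004])
    c,s=np.cos(np.radians(40)),np.sin(np.radians(40))
    w=[("above",eye(.008,.058)+[0,0,.03]),("tip",eye(.006,.052)),("bend",eye(.001,.036))]
    for th in range(40,-1,-8):
        a=np.radians(th); d=np.array([np.cos(a),-np.sin(a)]); m=np.array([np.sin(a),np.cos(a)])
        q=np.array([P,z0+lift])-(L+.022)*d+h*m; w.append((th,g(*q)))
    for (k,p),(_,r) in zip(w,[w[0]]+w): print(k,p.round(4),"units from prev",((p-r)/.04).round(2))
    return w
E
python3 - <<'E'
from plan import *
w=plan(.142,.038,0.0); st(); print(((w[0][1]-get_obs()["eef_pos"])/.04).round(2))
E
```

```text
above [ 0.4516 -0.2098  0.2846] units from prev [0. 0. 0.]
tip [ 0.4538 -0.2094  0.2487] units from prev [ 0.06  0.01 -0.9 ]
bend [ 0.4601 -0.2081  0.2332] units from prev [ 0.16  0.03 -0.39]
40 [ 0.4711 -0.206   0.2184] units from prev [ 0.27  0.05 -0.37]
32 [ 0.4674 -0.2068  0.1952] units from prev [-0.09 -0.02 -0.58]
24 [ 0.4669 -0.2069  0.1718] units from prev [-0.01 -0.   -0.59]
16 [ 0.4696 -0.2063  0.1484] units from prev [ 0.07  0.01 -0.58]
8 [ 0.4755 -0.2051  0.1257] units from prev [ 0.15  0.03 -0.57]
0 [ 0.4844 -0.2033  0.1041] units from prev [ 0.22  0.04 -0.54]
t 4.35 p [0.5891 0.2494 0.192 ] yaw 179.87 F [-0.3 -0.2 -3.6] T [-0.06  0.17 -0.  ] w 0.011 g 58.8 q [0.4  0.55 0.32 1.35 0.   0.4 ]
[ -3.44 -11.48   2.31]
```

Request:
apply_moves --targets '[[[0,0,0.5,0,-1],[-0.1,-0.3,0.8,0,-1],[-0.25,-0.6,0.7,1.44,-1],[-0.25,-0.85,0.5,1.44,-1],[-0.25,-0.85,0.3,1.44,-1],[-0.25,-0.85,0,1.44,-1],[-0.25,-0.85,0,1.44,-1],[-0.25,-0.85,0,1.44,-1]]]'

```text
clock: 5.02
eef_pos: [0.5248, 0.0424, 0.3038]
tool_rot: [-0.075, 0.997, -0.0, -0.002]
ft_force: [1.2, -0.5, -2.5]
grip_width: 0.0105
grasp_force: 58.9
```

Request:
apply_moves --targets '[[[-0.25,-0.85,0,1.44,-1],[-0.25,-0.85,0,1.44,-1],[-0.25,-0.85,0,0,-1],[-0.25,-0.85,0,0,-1],[-0.25,-0.85,0,0,-1],[-0.25,-0.85,0,0,-1],[-0.25,-0.85,0,0,-1],[-0.1,-0.45,0,0,-1]]]'

```text
clock: 5.68
eef_pos: [0.4499, -0.2149, 0.3036]
tool_rot: [-0.098, 0.995, 0.001, -0.003]
ft_force: [0.5, 0.9, -3.4]
grip_width: 0.0107
grasp_force: 58.8
```

Request:
apply_moves --targets '[[[0,-0.2,0,0,-1],[0,0,0,0,-1],[0,0,0,0,-1]]]'

```text
clock: 5.93
eef_pos: [0.4521, -0.2195, 0.3046]
tool_rot: [-0.099, 0.995, 0.001, -0.001]
ft_force: [0.6, 0.3, -3.6]
grip_width: 0.0105
grasp_force: 58.9
```

```bash
cat > look.py <<'E'
from plan import *
import sys
def look(c,tag,zr=None,view=True):
    st(); o=get_obs(); t=np.array(o["eef_pos"]); a,b,s=HSV[c]; outs=[]
    for nm in("scene","side"):
        im,d,K,M=snap(nm); P=cloud(d,K,M); hsv=cv2.cvtColor(im,cv2.COLOR_BGR2HSV)
        m=cv2.inRange(hsv,(a,s,25),(b,255,255))>0; B=(P-O)@np.c_[bx,by,n]
        mm=m&(np.linalg.norm(P-O,axis=-1)<.14)&(abs(B[...,1])<.04)&(B[...,0]>-.045)
        if mm.sum()>3:
            v,u=np.where(mm); z=np.median(P[mm][:,2]) if zr is None else zr; W=np.array([ray(p,K,M,z) for p in np.c_[u,v]])
            e=np.array([np.r_[(W.min(0)+W.max(0))[:2]/2,z]]); print(nm,mm.sum(),"ring",e.round(4),"board frame",((e-O)@np.c_[bx,by,n]).round(4), "TCP->ring",((e-t)@np.c_[ah,by,[0,0,1]]).round(4))
        hk=B[(B[...,2]>.03)&(B[...,2]<.065)&(abs(B[...,1])<.03)&(abs(B[...,0])<.025)&~m]
        print(nm,"hook-ish",len(hk),hk.mean(0).round(4) if len(hk) else "")
        uv=proj(O,K,M).astype(int); k=im[max(uv[1]-75,0):uv[1]+75,max(uv[0]-65,0):uv[0]+65]; outs.append(cv2.resize(k,(390,450),interpolation=2))
    if view: cv2.imwrite(f"pics/{tag}.png",np.hstack(outs))
E
python3 -c "
from look import *
look('blue','l1')"
```

```text
t 5.93 p [ 0.4521 -0.2195  0.3046] yaw -168.64 F [ 0.6  0.3 -3.6] T [ 0.01  0.16 -0.01] w 0.0105 g 58.9 q [-0.45  0.23  0.14  1.48  0.   -0.65]
scene 130 ring [[ 0.5927 -0.1936  0.2744]] board frame [[ 0.0421 -0.0118  0.0996]] TCP->ring [[ 0.143  -0.0023 -0.0303]]
scene hook-ish 55 [ 0.0062 -0.0005  0.0445]
side 26 ring [[ 0.5911 -0.1895  0.2715]] board frame [[ 0.0396 -0.0074  0.0979]] TCP->ring [[ 0.1421  0.002  -0.0332]]
side hook-ish 17 [0.0015 0.0061 0.0442]
```

View pics/l1.png

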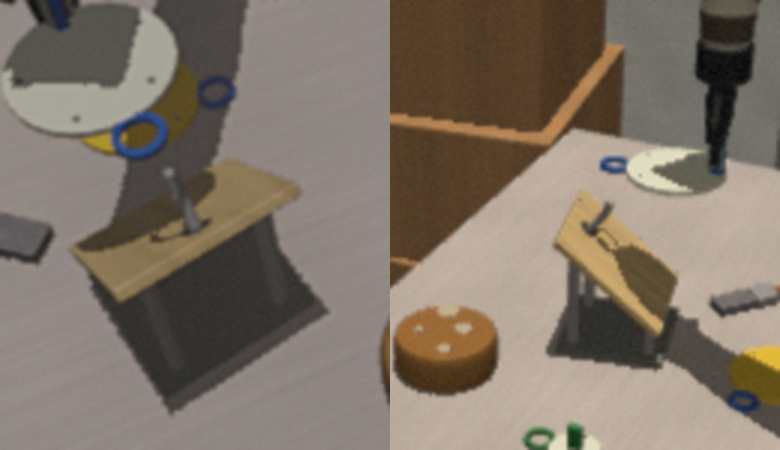

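Scene crop: held blue ring at (140,135), above and robot-side of the hook tip at (168,172). Estimates agree, so I'm lowering over the tip.

Request:
apply_moves --targets '[[[0,0.12,-0.25,0,-1],[0,0.12,-0.25,0,-1],[0,0,0,0,-1],[0,0,0,0,-1]]]'

```text
clock: 6.37
eef_pos: [0.4525, -0.2091, 0.2859]
tool_rot: [-0.1, 0.995, 0.0, -0.001]
ft_force: [-0.2, 0.0, -2.6]
grip_width: 0.0108
grasp_force: 58.8
```

Request:
apply_moves --targets '[[[0.01,0,-0.2,0,-1],[0.01,0,-0.2,0,-1],[0.02,0.01,-0.25,0,-1],[0.02,0,-0.25,0,-1],[0,0,0,0,-1],[0,0,0,0,-1]]]'

```text
clock: 6.87
eef_pos: [0.4543, -0.2099, 0.2491]
tool_rot: [-0.099, 0.995, 0.001, -0.001]
ft_force: [-0.4, -0.7, -2.2]
grip_width: 0.0107
grasp_force: 58.8
```

```bash
python3 -c "
from look import *
look('blue','l2')"
```

```text
t 6.87 p [ 0.4543 -0.2099  0.2491] yaw -168.63 F [-0.4 -0.7 -2.2] T [-0.02  0.13 -0.04] w 0.0107 g 58.8 q [-0.43  0.24  0.01  1.34 -0.   -0.63]
scene 128 ring [[ 0.5948 -0.1845  0.219 ]] board frame [[ 0.0096 -0.0032  0.0546]] TCP->ring [[ 0.1428 -0.0028 -0.0301]]
scene hook-ish 47 [ 0.0083 -0.0009  0.0483]
side 25 ring [[ 0.5934 -0.1777  0.2175]] board frame [[0.0087 0.0037 0.0535]] TCP->ring [[ 0.1428  0.0041 -0.0316]]
side hook-ish 21 [ 0.0034 -0.0029  0.0479]
```

View pics/l2.png

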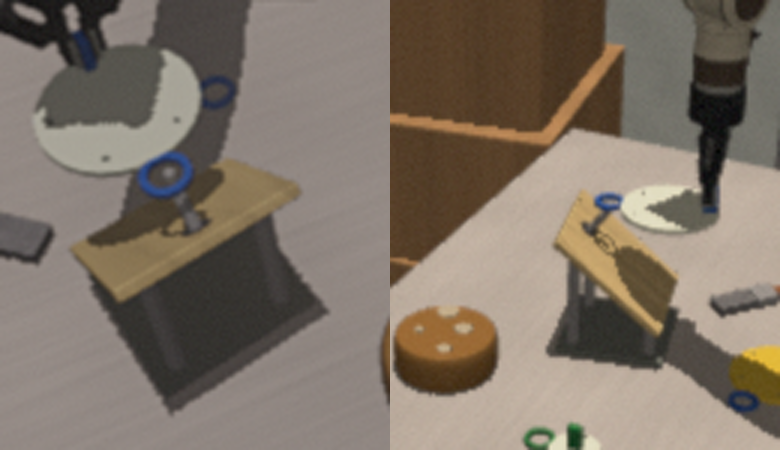

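The tip shows through the ring at (170,172). Sliding down the hook.

Request:
apply_moves --targets '[[[0.08,0.015,-0.2,0,-1],[0.08,0.015,-0.19,0,-1],[0.09,0.02,-0.12,0,-1],[0.09,0.02,-0.12,0,-1],[0,0,0,0,-1],[0,0,0,0,-1]]]'

```text
clock: 7.47
eef_pos: [0.4685, -0.207, 0.2245]
tool_rot: [-0.099, 0.995, 0.0, -0.001]
ft_force: [-0.2, 0.0, -2.5]
grip_width: 0.0108
grasp_force: 58.8
```

Request:
apply_moves --targets '[[[0.09,0.01,-0.13,0,-1],[0,0,-0.1,0,-1],[0,0,0,0,-1],[0,0,0,0,-1]]]'

```text
clock: 7.8
eef_pos: [0.4721, -0.2069, 0.2159]
tool_rot: [-0.099, 0.995, 0.0, 0.0]
ft_force: [0.1, -0.8, -2.1]
grip_width: 0.011
grasp_force: 59.0
```

Request:
apply_moves --targets '[[[-0.02,0,-0.12,0,-1],[-0.02,0,-0.12,0,-1],[-0.02,0,-0.12,0,-1],[0,0,0,0,-1],[0,0,0,0,-1]]]'

```text
clock: 8.22
eef_pos: [0.4694, -0.2073, 0.2014]
tool_rot: [-0.099, 0.995, -0.0, -0.0]
ft_force: [-3.9, -1.3, -0.4]
grip_width: 0.0107
grasp_force: 59.4
```

```bash
python3 -c "
from look import *
look('blue','l3',view=False); sag()" 2>/dev/null
```

```text
t 8.22 p [ 0.4694 -0.2073  0.2014] yaw -168.66 F [-3.9 -1.3 -0.4] T [-0.41  0.16 -0.26] w 0.0107 g 59.4 q [-0.42  0.29 -0.05  1.23 -0.   -0.61]
scene 109 ring [[ 0.6128 -0.182   0.1846]] board frame [[ 0.0015 -0.0043  0.0166]] TCP->ring [[ 0.1455 -0.0035 -0.0168]]
scene hook-ish 109 [-0.0075 -0.0017  0.0389]
side 21 ring [[ 0.6094 -0.169   0.182 ]] board frame [[-0.0008  0.0091  0.0151]] TCP->ring [[ 0.1447  0.01   -0.0194]]
side hook-ish 27 [-0.0061  0.0048  0.0398]
scene 2981 [(np.float64(0.02), np.float64(-0.0256)), (np.float64(0.04), np.float64(-0.024)), (np.float64(0.06), np.float64(-0.0227)), (np.float64(0.08), np.float64(-0.0218)), (np.float64(0.1), np.float64(-0.0215)), (np.float64(0.12000000000000001), np.float64(-0.0238)), (np.float64(0.13999999999999999), np.float64(-0.0279)), (np.float64(0.16), np.float64(-0.0689))]
side 918 [(np.float64(0.02), np.float64(-0.0275)), (np.float64(0.04), np.float64(-0.0262)), (np.float64(0.06), np.float64(-0.0246)), (np.float64(0.08), np.float64(-0.0534)), (np.float64(0.1), np.float64(-0.0642)), (np.float64(0.12000000000000001), np.float64(-0.0494)), (np.float64(0.13999999999999999), np.float64(-0.0396)), (np.float64(0.16), np.float64(-0.0259))]
```

Request:
apply_moves --targets '[[[-0.02,0,-0.15,0,-1],[-0.02,0,-0.15,0,-1],[-0.01,0,-0.15,0,-1],[0,0,-0.15,0,-1],[0,0,-0.15,0,-1],[0.01,0,-0.15,0,-1],[0.02,0,-0.15,0,-1],[0.02,0,-0.15,0,-1]]]'

```text
clock: 9.08
eef_pos: [0.4695, -0.2068, 0.1527]
tool_rot: [-0.099, 0.995, 0.0, -0.0]
ft_force: [-3.9, -2.5, -0.1]
grip_width: 0.0109
grasp_force: 58.8
```

Request:
apply_moves --targets '[[[0.02,0,-0.12,0,-1],[0.03,0.01,-0.12,0,-1],[0.03,0.01,-0.12,0,-1],[0.03,0.01,-0.12,0,-1],[0,0,0,0,-1]]]'

```text
clock: 9.5
eef_pos: [0.4736, -0.2053, 0.1329]
tool_rot: [-0.099, 0.995, 0.001, -0.001]
ft_force: [-4.6, -2.8, 0.4]
grip_width: 0.0108
grasp_force: 58.7
```

```bash
python3 -c "
from look import *
look('blue','l4',view=False); sag()" 2>/dev/null
```

```text
t 9.5 p [ 0.4736 -0.2053  0.1329] yaw -168.61 F [-4.6 -2.8  0.4] T [-0.38  0.4  -0.3 ] w 0.0108 g 58.7 q [-0.41  0.35 -0.15  1.07  0.   -0.61]
scene 90 ring [[ 0.6165 -0.1813  0.1794]] board frame [[ 0.0011 -0.0044  0.0102]] TCP->ring [[ 0.1448 -0.0047  0.0465]]
scene hook-ish 54 [ 0.0065 -0.0005  0.0448]
side 26 ring [[ 0.6111 -0.1707  0.1722]] board frame [[-0.006   0.0071  0.0067]] TCP->ring [[0.1416 0.0068 0.0393]]
side hook-ish 18 [0.0016 0.0075 0.044 ]
scene 2346 [(np.float64(0.02), np.float64(-0.0146)), (np.float64(0.04), np.float64(-0.0052)), (np.float64(0.06), np.float64(0.005)), (np.float64(0.08), np.float64(0.0143)), (np.float64(0.1), np.float64(0.0229)), (np.float64(0.12000000000000001), np.float64(0.0292)), (np.float64(0.13999999999999999), np.float64(0.042)), (np.float64(0.16), np.float64(0.016))]
side 938 [(np.float64(0.02), np.float64(-0.0188)), (np.float64(0.04), np.float64(-0.0102)), (np.float64(0.06), np.float64(0.0019)), (np.float64(0.08), np.float64(0.0118)), (np.float64(0.1), np.float64(0.0221)), (np.float64(0.12000000000000001), np.float64(0.0239)), (np.float64(0.13999999999999999), np.float64(0.029)), (np.float64(0.16), np.float64(0.0475))]
```

Request:
apply_moves --targets '[[[0.03,0.01,-0.12,0,-1],[0.04,0.01,-0.12,0,-1],[0.05,0.01,-0.12,0,-1],[0.05,0.01,-0.12,0,-1],[0.05,0.01,-0.12,0,-1],[0,0,0,0,-1]]]'

```text
clock: 10.2
eef_pos: [0.4832, -0.2033, 0.1096]
tool_rot: [-0.099, 0.995, 0.0, -0.0]
ft_force: [-2.9, -1.3, -0.5]
grip_width: 0.0108
grasp_force: 58.4
```

Request:
apply_moves --targets '[[[0.04,0.01,-0.1,0,-1],[0.01,0,-0.08,0,-1],[0,0,0,0,-1]]]'

```text
clock: 10.45
eef_pos: [0.4862, -0.2032, 0.1033]
tool_rot: [-0.099, 0.995, -0.0, 0.001]
ft_force: [-1.0, -1.7, 1.1]
grip_width: 0.0107
grasp_force: 58.7
```

```bash
cat >> look.py <<'E'
def plane():
    "white-disc points near the board: fit in the board frame"
    for nm in("scene","side"):
        im,d,K,M=snap(nm); B=(cloud(d,K,M)-O)@np.c_[bx,by,n]; hsv=cv2.cvtColor(im,cv2.COLOR_BGR2HSV)
        m=(d>0)&(B[...,0]<-.02)&(B[...,0]>-.17)&(abs(B[...,1])<.075)&(B[...,2]>-.01)&(B[...,2]<.05)&(hsv[...,1]<60)&(hsv[...,2]>120)
        q=B[m]
        if len(q)<20: print(nm,"few",len(q)); continue
        A=np.c_[q[:,:2],np.ones(len(q))]; s=np.linalg.lstsq(A,q[:,2],rcond=None)[0]; k=abs(q[:,2]-A@s)<.004; s=np.linalg.lstsq(A[k],q[k,2],rcond=None)[0]
        print(nm,k.sum(),"tilt x,y deg",np.degrees(s[:2]).round(1),"z at x=-.05",round(s[2]-.05*s[0],4),"x range",np.percentile(q[k,0],[1,99]).round(3),"y",np.percentile(q[k,1],[1,99]).round(3))
E
python3 -c "
from look import *
look('blue','l5',view=False); plane()" 2>/dev/null
```

```text
t 10.45 p [ 0.4862 -0.2032  0.1033] yaw -168.58 F [-1.  -1.7  1.1] T [-0.03 -0.23 -0.11] w 0.0107 g 58.7 q [-0.4   0.4  -0.17  1.    0.   -0.6 ]
scene 74 ring [[ 0.6205 -0.1801  0.1795]] board frame [[ 0.0043 -0.0039  0.0075]] TCP->ring [[ 0.1363 -0.0037  0.0761]]
scene hook-ish 55 [ 0.0056 -0.0003  0.0443]
side 23 ring [[ 0.6121 -0.1688  0.171 ]] board frame [[-0.0057  0.0088  0.0049]] TCP->ring [[0.1303 0.009  0.0676]]
side hook-ish 17 [0.0016 0.0066 0.0444]
scene 336 tilt x,y deg [-0.9  0.2] z at x=-.05 0.008 x range [-0.122 -0.026] y [-0.067  0.064]
side 235 tilt x,y deg [-0.3  0.2] z at x=-.05 0.0064 x range [-0.13  -0.028] y [-0.065  0.071]
```

Request:
apply_moves --targets '[[[-0.03,-0.01,-0.03,0,-1],[-0.02,0,-0.02,0,-1],[0,0,0,0,-1]]]'

```text
clock: 10.9
eef_pos: [0.484, -0.2037, 0.1017]
tool_rot: [-0.099, 0.995, -0.0, 0.001]
ft_force: [1.6, 0.2, 3.3]
grip_width: 0.0107
grasp_force: 58.9
```

Request:
apply_moves --targets '[[[0,0,0,0,-0.6],[0,0,0,0,-0.3],[0,0,0,0,-0.1],[0,0,0,0,-0.1],[0,0,0.2,0,-0.1],[0,0,0.5,0,-0.1],[-0.1,0,0.9,0,-0.1],[-0.2,0,1,0,0.2]]]'

```text
clock: 11.57
eef_pos: [0.4698, -0.203, 0.2047]
tool_rot: [-0.099, 0.995, 0.001, -0.002]
ft_force: [0.3, 0.1, -0.3]
grip_width: 0.0491
grasp_force: 0.0
```

Request:
apply_moves --targets '[[[-0.2,0.2,1,0,0.2],[0,0.5,0.8,0,0.2],[0,0.8,0.3,3,0.2],[0,0.9,0,3,0.2]]]'

```text
clock: 11.9
eef_pos: [0.4646, -0.1082, 0.2942]
tool_rot: [-0.151, 0.989, -0.002, 0.004]
ft_force: [1.9, -0.1, 0.0]
grip_width: 0.0511
grasp_force: 0.0
```

```bash
python3 -c "
from look import *
look('blue','l6'); plane(); follower('side','orange');follower('scene','orange')" 2>/dev/null
```

```text
t 11.9 p [ 0.4646 -0.1082  0.2942] yaw -162.66 F [ 1.9 -0.1  0. ] T [ 0.02 -0.08  0.02] w 0.0511 g 0.0 q [-0.23  0.17  0.04  1.43 -0.   -0.53]
scene 70 ring [[ 0.6183 -0.1805  0.178 ]] board frame [[ 0.0017 -0.0039  0.0078]] TCP->ring [[ 0.1366 -0.101  -0.1162]]
scene hook-ish 55 [ 0.0061 -0.0004  0.0444]
side 23 ring [[ 0.6095 -0.1675  0.1693]] board frame [[-0.0086  0.0106  0.005 ]] TCP->ring [[ 0.1305 -0.0866 -0.1249]]
side hook-ish 16 [0.0019 0.0063 0.045 ]
scene 463 tilt x,y deg [-0.4  0.3] z at x=-.05 0.0077 x range [-0.157 -0.03 ] y [-0.066  0.06 ]
side 326 tilt x,y deg [-0.2  0.1] z at x=-.05 0.0062 x range [-0.157 -0.032] y [-0.065  0.064]
side orange [204.  87.] 505 z [-0.051  0.239] ring [ 1.5147 -1.1941] [0.2219 1.0557] top 14 [ 1.3828 -0.9263  0.0431]
side orange [258.  76.] 103 z [0.028 0.236] ring [ 1.2923 -1.5796] [0.1299 0.4801] top 6 [ 1.1364 -1.3932  0.0443]
side orange [233.  73.] 135 z [0.17  0.247] ring [ 1.4594 -1.5139] [0.2309 0.3831] top 0 
side orange [238.  92.] 246 z [0.016 0.183] ring [ 1.2636 -1.2246] [0.1548 0.6291] top 19 [ 1.1434 -0.9573  0.044 ]
side
[... 1850 characters left out ...]
 0.1334] top 0 
scene orange [407. 103.] 391 z [-0.653 -0.306] ring [0.251  0.9171] [0.2578 0.1207] top 0 
scene orange [443. 134.] 395 z [-0.372 -0.304] ring [0.4525 0.9206] [0.1256 0.1648] top 0 
scene orange [ 26. 189.] 1453 z [0.009 0.018] ring [ 0.0195 -0.5692] [0.1347 0.2862] top 7 [ 0.0336 -0.5485  0.0437]
scene orange [338. 193.] 65 z [0.002 0.011] ring [0.5362 0.3871] [0.0386 0.0451] top 0 
scene orange [ 77. 242.] 169 z [0.01  0.023] ring [ 0.3555 -0.4297] [0.0927 0.0208] top 0 
scene orange [267. 314.] 147 z [0.019 0.054] ring [ 0.8096 -0.0149] [0.1117 0.0359] top 44 [ 0.816  -0.0151  0.0439]
scene orange [501. 360.] 465 z [-0.725 -0.497] ring [1.148  0.4471] [0.0604 0.1401] top 0
```

View pics/l6.png

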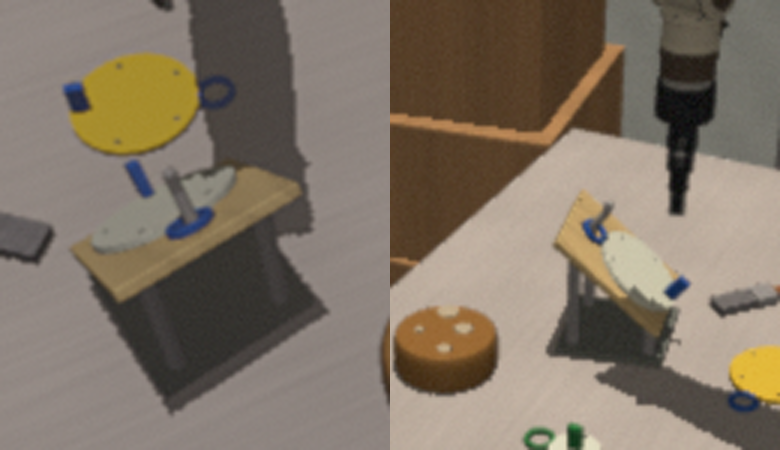

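The blue follower hangs flat: ring at (190,222) around the hook, bar outwards. Next is the medium one.

Request:
apply_moves --targets '[[[-0.05,0.6,0,0.8,0.3],[-0.05,0.9,0,1,0.3],[-0.05,0.95,-0.2,1,0.3],[-0.05,0.95,-0.2,1,0.3],[-0.05,0.95,-0.2,1,0.3],[-0.05,0.95,-0.3,1,0.3],[-0.05,0.95,-0.3,1,0.3],[-0.05,0.95,-0.3,1,0.3]]]'

```text
clock: 12.87
eef_pos: [0.4471, 0.1808, 0.2282]
tool_rot: [-0.217, 0.976, -0.0, -0.0]
ft_force: [1.4, -0.9, 0.1]
grip_width: 0.0556
grasp_force: 0.0
```

Request:
apply_moves --targets '[[[-0.05,0.95,-0.3,1,0.3],[-0.05,0.95,-0.3,1,0.3],[-0.05,0.95,-0.3,1,0.3],[-0.05,0.9,-0.2,0.4,0.3],[0,0.25,0,0,0.3],[0,0,0,0,0.3],[0,0,0,0,0.3]]]'

```text
clock: 13.45
eef_pos: [0.4393, 0.3394, 0.1843]
tool_rot: [-0.247, 0.969, -0.001, -0.001]
ft_force: [0.2, -0.2, 0.4]
grip_width: 0.0556
grasp_force: 0.0
```

```bash
python3 - <<'E' 2>/dev/null
from h import *
st(); im=follower("wrist","orange"); follower("wrist","green")
E
```

```text
t 13.45 p [0.4393 0.3394 0.1843] yaw -151.45 F [ 0.2 -0.2  0.4] T [-0.07 -0.   -0.02] w 0.0556 g 0.0 q [ 0.66  0.38  0.04  1.23 -0.    0.16]
wrist orange [266. 179.] 411 z [0.012 0.045] ring [0.4428 0.3474] [0.0314 0.0138] top 300 [0.437  0.3435 0.0422]
wrist orange [260. 268.] 646 z [0.001 0.009] ring [0.536  0.3902] [0.04  0.043] top 0 
wrist green [ 11. 174.] 317 z [0.006 0.009] ring [0.5589 0.1205] [0.0391 0.0183] top 0
```

Request:
apply_moves --targets '[[[0,0.05,-0.8,-0.75,0.3],[0,0,-0.9,-0.75,0.3],[0,0,-0.9,0,0.1],[0,0,-0.7,0,0],[0,0,-0.45,0,-0.2],[0,0,0,0,-0.3],[0,0,0,0,-1],[0,0,0,0,-1]]]'

```text
clock: 14.22
eef_pos: [0.4403, 0.3421, 0.0368]
tool_rot: [-0.233, 0.972, 0.001, 0.001]
ft_force: [-0.4, 0.6, -1.7]
grip_width: 0.0107
grasp_force: 60.0
```

Request:
apply_moves --targets '[[[0,0,0,0,-1],[0,0,0,0,-1],[0,0,0,0,-1],[0,0,0,0,-1],[0,0,0,0,-1]]]'

```text
clock: 14.63
eef_pos: [0.4397, 0.3428, 0.0364]
tool_rot: [-0.234, 0.972, 0.0, 0.001]
ft_force: [-0.2, -1.6, 5.1]
grip_width: 0.0109
grasp_force: 61.1
```

Request:
apply_moves --targets '[[[0,0,0.3,0,-1],[0,0,0.6,0,-1],[0,0,0.9,0,-1],[0,0,0.9,0,-1],[0,0,0.9,-1,-1],[0,0,0.9,-2,-1],[0,-0.2,0.9,-2,-1],[0,-0.5,0.9,-2,-1]]]'

```text
clock: 15.3
eef_pos: [0.4384, 0.3157, 0.2884]
tool_rot: [-0.175, 0.985, 0.001, 0.0]
ft_force: [1.4, 0.5, -0.9]
grip_width: 0.0107
grasp_force: 60.1
```

```bash
python3 - <<'E' 2>/dev/null
from plan import *
st(); sag(); w=plan(.107,.037,.008,P=.013); o=get_obs(); print(((w[0][1]-o["eef_pos"])/.04).round(2))
E
```

```text
t 15.3 p [0.4384 0.3157 0.2884] yaw -159.84 F [ 1.4  0.5 -0.9] T [ 0.01 -0.06 -0.  ] w 0.0107 g 60.1 q [0.62 0.31 0.2  1.46 0.   0.27]
scene 637 [(np.float64(0.02), np.float64(-0.0281)), (np.float64(0.04), np.float64(-0.0282)), (np.float64(0.06), np.float64(-0.0286)), (np.float64(0.08), np.float64(-0.0286)), (np.float64(0.1), np.float64(-0.0294)), (np.float64(0.12000000000000001), np.float64(-0.0291)), (np.float64(0.13999999999999999), np.float64(nan)), (np.float64(0.16), np.float64(nan))]
side 460 [(np.float64(0.02), np.float64(-0.021)), (np.float64(0.04), np.float64(-0.0211)), (np.float64(0.06), np.float64(-0.0204)), (np.float64(0.08), np.float64(-0.0212)), (np.float64(0.1), np.float64(-0.0222)), (np.float64(0.12000000000000001), np.float64(-0.0211)), (np.float64(0.13999999999999999), np.float64(nan)), (np.float64(0.16), np.float64(nan))]
above [ 0.4859 -0.203   0.2836] units from prev [0. 0. 0.]
tip [ 0.4881 -0.2025  0.2477] units from prev [ 0.06  0.01 -0.9 ]
bend [ 0.4944 -0.2013  0.2322] units from prev [ 0.16  0.03 -0.39]
40 [ 0.4996 -0.2003  0.2228] units from prev [ 0.13  0.02 -0.23]
32 [ 0.4957 -0.2011  0.2045] units from prev [-0.1  -0.02 -0.46]
24 [ 0.4944 -0.2013  0.1858] units from prev [-0.03 -0.01 -0.47]
16 [ 0.4956 -0.2011  0.1672] units from prev [ 0.03  0.01 -0.47]
8 [ 0.4994 -0.2003  0.1488] units from prev [ 0.09  0.02 -0.46]
0 [ 0.5056 -0.1991  0.1312] units from prev [ 0.16  0.03 -0.44]
[  1.12 -12.93  -0.27]
```

Request:
apply_moves --targets '[[[0.05,-0.7,0,-2,-1],[0.08,-0.9,0,-2,-1],[0.08,-0.95,0,-2,-1],[0.08,-0.95,0,-2,-1],[0.08,-0.95,0,-0.8,-1],[0.08,-0.95,0,0,-1],[0.08,-0.95,0,0,-1],[0.08,-0.95,0,0,-1]]]'

```text
clock: 16.07
eef_pos: [0.4627, 0.0208, 0.2863]
tool_rot: [-0.099, 0.995, 0.0, -0.001]
ft_force: [0.3, 0.0, -1.3]
grip_width: 0.0106
grasp_force: 60.2
```

Request:
apply_moves --targets '[[[0.08,-0.95,0,0,-1],[0.08,-0.95,0,0,-1],[0.08,-0.95,0,0,-1],[0.08,-0.95,0,0,-1],[0.08,-0.95,0,0,-1],[0.08,-0.6,0,0,-1],[0.08,-0.25,0,0,-1],[0,0,0,0,-1]]]'

```text
clock: 16.73
eef_pos: [0.4857, -0.2037, 0.2858]
tool_rot: [-0.097, 0.995, 0.0, -0.001]
ft_force: [0.2, -0.3, -2.5]
grip_width: 0.0105
grasp_force: 60.1
```

Request:
apply_moves --targets '[[[0,0,0,0,-1],[0,0,0,0,-1]]]'

```text
clock: 16.9
eef_pos: [0.4856, -0.2003, 0.2867]
tool_rot: [-0.099, 0.995, 0.001, -0.0]
ft_force: [1.0, -0.5, -1.7]
grip_width: 0.0111
grasp_force: 60.1
```

```bash
python3 - <<'E' 2>/dev/null
from look import *
look('orange','m1',view=False)
E
```

```text
t 16.9 p [ 0.4856 -0.2003  0.2867] yaw -168.63 F [ 1.  -0.5 -1.7] T [-0.01  0.08  0.  ] w 0.0111 g 60.1 q [-0.39  0.28  0.16  1.45  0.   -0.59]
scene 148 ring [[ 0.5932 -0.1803  0.2575]] board frame [[0.0337 0.0012 0.0847]] TCP->ring [[ 0.1094 -0.0016 -0.0291]]
scene hook-ish 55 [ 0.0057 -0.0004  0.0443]
side 40 ring [[ 0.5908 -0.1739  0.2549]] board frame [[0.0312 0.0079 0.0833]] TCP->ring [[ 0.1084  0.0051 -0.0318]]
side hook-ish 16 [0.0014 0.0057 0.0447]
```

Request:
apply_moves --targets '[[[-0.03,-0.08,-0.1,0,-1],[0.01,0,-0.2,0,-1],[0.01,0,-0.2,0,-1],[0.02,0.01,-0.25,0,-1],[0.02,0,-0.22,0,-1],[0,0,0,0,-1],[0,0,0,0,-1]]]'

```text
clock: 17.58
eef_pos: [0.4864, -0.2042, 0.2471]
tool_rot: [-0.098, 0.995, 0.001, -0.001]
ft_force: [-1.0, -0.3, -1.9]
grip_width: 0.0106
grasp_force: 60.1
```

```bash
python3 - <<'E' 2>/dev/null
from look import *
look('orange','m2')
E
```

```text
t 17.58 p [ 0.4864 -0.2042  0.2471] yaw -168.71 F [-1.  -0.3 -1.9] T [-0.01  0.08  0.01] w 0.0106 g 60.1 q [-0.4   0.3   0.08  1.35  0.   -0.59]
scene 146 ring [[ 0.5928 -0.1836  0.2179]] board frame [[ 0.0076 -0.002   0.0549]] TCP->ring [[ 0.1084 -0.0008 -0.0292]]
scene hook-ish 38 [ 0.0066 -0.0018  0.0478]
side 44 ring [[ 0.5924 -0.1758  0.2163]] board frame [[0.0074 0.0058 0.0529]] TCP->ring [[ 0.1095  0.0069 -0.0308]]
side hook-ish 8 [0.0003 0.0069 0.0393]
```

View pics/m2.png

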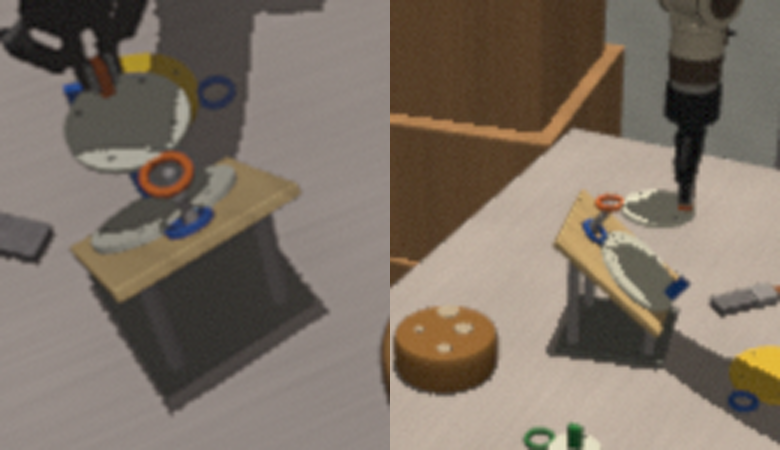

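The orange ring surrounds the tip at (168,174). Sliding on and laying down.

Request:
apply_moves --targets '[[[0.08,0.015,-0.2,0,-1],[0.08,0.015,-0.19,0,-1],[0.06,0.01,-0.12,0,-1],[0.07,0.01,-0.12,0,-1],[0,0,-0.08,0,-1],[0,0,0,0,-1]]]'

```text
clock: 18.18
eef_pos: [0.4988, -0.2023, 0.2195]
tool_rot: [-0.098, 0.995, 0.0, 0.0]
ft_force: [-0.4, 0.5, 1.5]
grip_width: 0.011
grasp_force: 60.5
```

Request:
apply_moves --targets '[[[-0.02,0,-0.12,0,-1],[-0.02,0,-0.12,0,-1],[-0.03,0,-0.12,0,-1],[-0.02,0,-0.12,0,-1],[-0.01,0,-0.12,0,-1],[-0.01,0,-0.12,0,-1],[0,0,0,0,-1]]]'

```text
clock: 18.77
eef_pos: [0.4934, -0.2026, 0.1899]
tool_rot: [-0.098, 0.995, 0.0, -0.001]
ft_force: [-4.1, -1.5, 3.6]
grip_width: 0.0109
grasp_force: 61.0
```

```bash
python3 - <<'E' 2>/dev/null
from look import *
look('orange','m3',view=False); sag(); plan(.1085,.037,.008,P=.013)
E
```

```text
t 18.77 p [ 0.4934 -0.2026  0.1899] yaw -168.75 F [-4.1 -1.5  3.6] T [-0.16  0.23 -0.15] w 0.0109 g 61.0 q [-0.39  0.34 -0.01  1.22 -0.   -0.59]
scene 119 ring [[ 0.606  -0.1824  0.1866]] board frame [[-0.0023 -0.0033  0.0224]] TCP->ring [[ 0.1144 -0.0024 -0.0033]]
scene hook-ish 72 [-0.0013 -0.0022  0.0419]
side 36 ring [[ 0.6038 -0.1716  0.1843]] board frame [[-0.0039  0.0076  0.0206]] TCP->ring [[ 0.1143  0.0086 -0.0056]]
side hook-ish 19 [-0.0018  0.0054  0.0424]
scene 2346 [(np.float64(0.02), np.float64(-0.0218)), (np.float64(0.04), np.float64(-0.0177)), (np.float64(0.06), np.float64(-0.0153)), (np.float64(0.08), np.float64(-0.0404)), (np.float64(0.1), np.float64(-0.0294)), (np.float64(0.12000000000000001), np.float64(-0.0145)), (np.float64(0.13999999999999999), np.float64(-0.0383)), (np.float64(0.16), np.float64(-0.0042))]
side 762 [(np.float64(0.02), np.float64(-0.0242)), (np.float64(0.04), np.float64(-0.0211)), (np.float64(0.06), np.float64(-0.0556)), (np.float64(0.08), np.float64(-0.0431)), (np.float64(0.1), np.float64(-0.0322)), (np.float64(0.12000000000000001), np.float64(-0.0278)), (np.float64(0.13999999999999999), np.float64(-0.0086)), (np.float64(0.16), np.float64(-0.0066))]
above [ 0.4844 -0.2033  0.2836] units from prev [0. 0. 0.]
tip [ 0.4867 -0.2028  0.2477] units from prev [ 0.06  0.01 -0.9 ]
bend [ 0.4929 -0.2016  0.2322] units from prev [ 0.16  0.03 -0.39]
40 [ 0.4981 -0.2006  0.2228] units from prev [ 0.13  0.02 -0.23]
32 [ 0.4943 -0.2014  0.2043] units from prev [-0.1  -0.02 -0.46]
24 [ 0.493  -0.2016  0.1854] units from prev [-0.03 -0.01 -0.47]
16 [ 0.4943 -0.2014  0.1665] units from prev [ 0.03  0.01 -0.47]
8 [ 0.4981 -0.2006  0.148 ] units from prev [ 0.1   0.02 -0.46]
0 [ 0.5045 -0.1993  0.1303] units from prev [ 0.16  0.03 -0.44]
```

Request:
apply_moves --targets '[[[0,0,-0.14,0,-1],[0,0,-0.14,0,-1],[0.01,0,-0.14,0,-1],[0.01,0.01,-0.14,0,-1],[0.02,0.01,-0.14,0,-1],[0.02,0.01,-0.13,0,-1],[0.03,0.01,-0.13,0,-1],[0,0,0,0,-1]]]'

```text
clock: 19.63
eef_pos: [0.4969, -0.2009, 0.1515]
tool_rot: [-0.098, 0.995, 0.0, -0.001]
ft_force: [-5.6, -3.3, 2.1]
grip_width: 0.0108
grasp_force: 61.0
```

Request:
apply_moves --targets '[[[0.04,0.01,-0.12,0,-1],[0.05,0.01,-0.12,0,-1],[0.05,0.01,-0.12,0,-1],[0.05,0,-0.1,0,-1],[0.01,0,-0.05,0,-1],[0,0,0,0,-1]]]'

```text
clock: 20.13
eef_pos: [0.5054, -0.1995, 0.1318]
tool_rot: [-0.098, 0.995, 0.0, -0.001]
ft_force: [-5.3, -1.1, 1.3]
grip_width: 0.0103
grasp_force: 61.0
```

```bash
python3 - <<'E' 2>/dev/null
from look import *
look('orange','m4',view=False); plane()
E
```

```text
t 20.13 p [ 0.5054 -0.1995  0.1318] yaw -168.7 F [-5.3 -1.1  1.3] T [-0.12  0.48 -0.06] w 0.0103 g 61.0 q [-0.38  0.4  -0.08  1.09  0.   -0.57]
scene 85 ring [[ 0.6134 -0.1809  0.1845]] board frame [[ 0.0021 -0.0034  0.016 ]] TCP->ring [[ 0.1096 -0.0031  0.0527]]
scene hook-ish 54 [ 0.0061 -0.0005  0.0447]
side 40 ring [[ 0.6089 -0.1772  0.1751]] board frame [[-0.0067  0.0012  0.0111]] TCP->ring [[0.1059 0.0015 0.0433]]
side hook-ish 17 [0.0015 0.0063 0.0443]
scene 101 tilt x,y deg [3.3 0.5] z at x=-.05 0.0106 x range [-0.122 -0.029] y [-0.069  0.066]
side 99 tilt x,y deg [ 2. -5.] z at x=-.05 0.014 x range [-0.118 -0.031] y [-0.044  0.072]
```

Request:
apply_moves --targets '[[[0,0,-0.06,0,-1],[0,0,-0.04,0,-1],[0,0,0,0,-1]]]'

```text
clock: 20.58
eef_pos: [0.5063, -0.1996, 0.1301]
tool_rot: [-0.099, 0.995, -0.0, 0.001]
ft_force: [-6.5, 0.8, 11.0]
grip_width: 0.0111
grasp_force: 62.2
```

```bash
cat >> look.py <<'E'
def plane2(lo,hi,x0,x1,yw):
    for nm in("scene","side"):
        im,d,K,M=snap(nm); B=(cloud(d,K,M)-O)@np.c_[bx,by,n]; hsv=cv2.cvtColor(im,cv2.COLOR_BGR2HSV)
        m=(d>0)&(B[...,0]<x1)&(B[...,0]>x0)&(abs(B[...,1])<yw)&(B[...,2]>lo)&(B[...,2]<hi)&(hsv[...,1]<70)&(hsv[...,2]>50)
        q=B[m]; print(nm,len(q),[(round(a,3),round(float(np.median(q[(q[:,0]>a)&(q[:,0]<=a+.015),2])),4)) for a in np.arange(x0,x1,.015)])
E
python3 - <<'E' 2>/dev/null
from look import *
st(); plane2(.005,.028,-.135,-.03,.045)
E
```

```text
t 20.58 p [ 0.5063 -0.1996  0.1301] yaw -168.69 F [-6.5  0.8 11. ] T [0.26 0.9  0.09] w 0.0111 g 62.2 q [-0.38  0.4  -0.08  1.08  0.   -0.57]
scene 303 [(np.float64(-0.135), 0.0162), (np.float64(-0.12), 0.0162), (np.float64(-0.105), 0.0163), (np.float64(-0.09), 0.016), (np.float64(-0.075), 0.0163), (np.float64(-0.06), 0.0163), (np.float64(-0.045), 0.0132), (np.float64(-0.03), nan)]
side 200 [(np.float64(-0.135), 0.0084), (np.float64(-0.12), 0.0143), (np.float64(-0.105), 0.015), (np.float64(-0.09), 0.0138), (np.float64(-0.075), 0.0145), (np.float64(-0.06), 0.0142), (np.float64(-0.045), 0.0138), (np.float64(-0.03), nan)]
```

Request:
apply_moves --targets '[[[-0.03,0,-0.01,0,-1],[-0.03,-0.01,-0.01,0,-1],[0,0,0,0,-1]]]'

```text
clock: 20.93
eef_pos: [0.5054, -0.2001, 0.1293]
tool_rot: [-0.099, 0.995, -0.001, 0.003]
ft_force: [-1.5, 0.4, 6.9]
grip_width: 0.0105
grasp_force: 61.8
```

Request:
apply_moves --targets '[[[0,0,0,0,-0.6],[0,0,0,0,-0.3],[0,0,0,0,-0.2],[0,0,0,0,-0.2],[0,0,0.2,0,-0.2],[0,0,0.5,0,-0.2],[-0.1,0,0.9,0,-0.2],[-0.2,0,1,0,0.2]]]'

```text
clock: 21.6
eef_pos: [0.4905, -0.1995, 0.2309]
tool_rot: [-0.099, 0.995, 0.001, -0.002]
ft_force: [1.8, -0.4, 0.2]
grip_width: 0.0451
grasp_force: 0.0
```

Request:
apply_moves --targets '[[[-0.2,0.2,1,0,0.2],[0,0.5,0.5,0,0.2],[0.1,0.9,0,-2,0.2],[0.1,0.9,0,-4,0.2],[0.1,0.9,0,-4,0.2],[0.1,0.9,0,-4,0.2],[0,0,0,0,0.2]]]'

```text
clock: 22.18
eef_pos: [0.4998, -0.0226, 0.2922]
tool_rot: [0.021, 1.0, 0.001, 0.001]
ft_force: [0.4, -0.9, -0.0]
grip_width: 0.0512
grasp_force: 0.0
```

```bash
python3 - <<'E' 2>/dev/null
from look import *
st(); plane2(.005,.028,-.135,-.03,.045); look('orange','m6'); follower("wrist","green")
E
```

```text
t 22.18 p [ 0.4998 -0.0226  0.2922] yaw 177.58 F [ 0.4 -0.9 -0. ] T [-0.1  -0.03  0.04] w 0.0512 g 0.0 q [-0.05  0.23  0.1   1.44  0.   -0.  ]
scene 304 [(np.float64(-0.135), 0.0158), (np.float64(-0.12), 0.0161), (np.float64(-0.105), 0.0162), (np.float64(-0.09), 0.0161), (np.float64(-0.075), 0.0164), (np.float64(-0.06), 0.0159), (np.float64(-0.045), 0.0126), (np.float64(-0.03), nan)]
side 196 [(np.float64(-0.135), 0.011), (np.float64(-0.12), 0.0136), (np.float64(-0.105), 0.0143), (np.float64(-0.09), 0.0137), (np.float64(-0.075), 0.0139), (np.float64(-0.06), 0.0151), (np.float64(-0.045), 0.0128), (np.float64(-0.03), nan)]
t 22.28 p [ 0.4994 -0.0267  0.2919] yaw 177.52 F [ 0.4  0.8 -0.5] T [ 0.02 -0.03 -0.02] w 0.051 g 0.0 q [-0.05  0.23  0.1   1.44 -0.   -0.01]
scene 81 ring [[ 0.6118 -0.1815  0.183 ]] board frame [[-0.0002 -0.0037  0.0159]] TCP->ring [[ 0.0798 -0.1738 -0.1089]]
scene hook-ish 55 [ 0.0059 -0.0004  0.0444]
side 36 ring [[ 0.6076 -0.1779  0.1717]] board frame [[-0.01    0.0007  0.0094]] TCP->ring [[ 0.0764 -0.1694 -0.1203]]
side hook-ish 13 [0.0004 0.008  0.0404]
wrist green [375. 158.] 155 z [0.041 0.045] ring [0.5173 0.1211] [0.0137 0.0219] top 150 [0.509  0.1086 0.0424]
wrist green [362. 190.] 382 z [0.004 0.009] ring [0.562  0.1067] [0.0426 0.0389] top 0
```

View pics/m6.png

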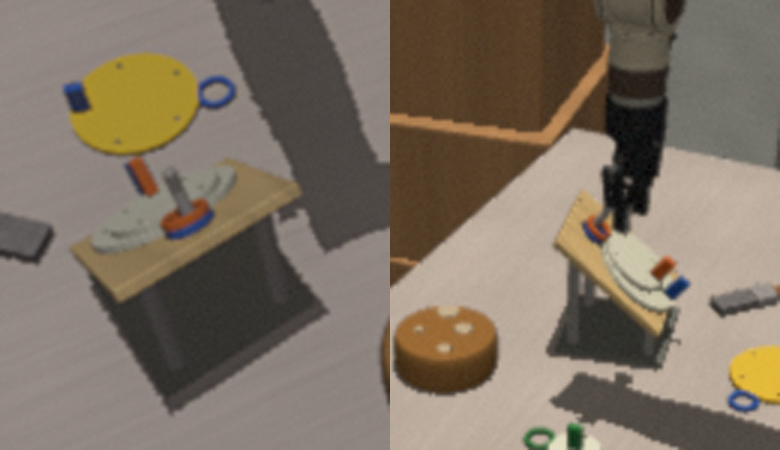

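Orange hangs flat on blue, rings stacked at (188,215). Now the small one.

Request:
apply_moves --targets '[[[0.05,0.6,-0.3,0,0.2],[0.05,0.8,-0.6,0,0.2],[0.05,0.8,-0.8,0,0.2],[0.05,0.8,-0.8,0,0.2],[0.03,0.4,-0.3,0,0.2],[0,0,0,0,0.2],[0,0,0,0,0.2]]]'

```text
clock: 23.02
eef_pos: [0.5079, 0.102, 0.1838]
tool_rot: [0.024, 1.0, -0.001, -0.001]
ft_force: [-0.5, 1.2, -0.5]
grip_width: 0.0514
grasp_force: 0.0
```

```bash
python3 - <<'E' 2>/dev/null
from h import *
st(); follower("wrist","green")
E
```

```text
t 23.02 p [0.5079 0.102  0.1838] yaw 177.28 F [-0.5  1.2 -0.5] T [-0.02 -0.07  0.04] w 0.0514 g 0.0 q [ 0.2   0.31 -0.07  1.19 -0.    0.25]
wrist green [270. 185.] 256 z [0.042 0.045] ring [0.5205 0.1102] [0.0121 0.0219] top 254 [0.5091 0.1098 0.0425]
wrist green [269. 222.] 569 z [0.006 0.009] ring [0.5622 0.108 ] [0.0426 0.0398] top 0
```

Request:
apply_moves --targets '[[[0.02,0.19,-0.8,0,0.2],[0,0,-0.9,0,0.2],[0,0,-0.9,0,0.1],[0,0,-0.7,0,0],[0,0,-0.4,0,-0.2],[0,0,0,0,-0.3],[0,0,0,0,-1],[0,0,0,0,-1]]]'

```text
clock: 23.73
eef_pos: [0.5111, 0.1097, 0.0387]
tool_rot: [0.025, 1.0, 0.0, 0.002]
ft_force: [-0.0, -0.5, -1.1]
grip_width: 0.011
grasp_force: 59.9
```

Request:
apply_moves --targets '[[[0,0,0,0,-1],[0,0,0,0,-1],[0,0,0,0,-1],[0,0,0,0,-1],[0,0,0,0,-1]]]'

```text
clock: 24.15
eef_pos: [0.5105, 0.1104, 0.0384]
tool_rot: [0.024, 1.0, 0.0, 0.002]
ft_force: [0.7, -1.9, 7.2]
grip_width: 0.0111
grasp_force: 61.1
```

Request:
apply_moves --targets '[[[0,0,0.3,0,-1],[0,0,0.6,0,-1],[0,0,0.9,0,-1],[0,0,0.9,2,-1],[0,0,0.9,3,-1],[0,0,0.9,3,-1],[0,-0.2,0.9,3,-1],[0,-0.5,0.9,3,-1]]]'

```text
clock: 24.82
eef_pos: [0.5085, 0.0839, 0.2907]
tool_rot: [-0.101, 0.995, 0.001, 0.0]
ft_force: [1.9, -0.5, -0.9]
grip_width: 0.0109
grasp_force: 60.0
```

```bash
python3 - <<'E' 2>/dev/null
from plan import *
st(); sag(); w=plan(.053,.037,.016,P=.013); o=get_obs(); print(((w[0][1]-o["eef_pos"])/.04).round(2))
E
```

```text
t 24.82 p [0.5085 0.0839 0.2907] yaw -168.36 F [ 1.9 -0.5 -0.9] T [-0.   -0.05 -0.04] w 0.0109 g 60.0 q [ 0.16  0.26  0.14  1.45  0.   -0.04]
scene 193 [(np.float64(0.02), np.float64(-0.0309)), (np.float64(0.04), np.float64(-0.0312)), (np.float64(0.06), np.float64(-0.0313)), (np.float64(0.08), np.float64(nan)), (np.float64(0.1), np.float64(nan)), (np.float64(0.12000000000000001), np.float64(nan)), (np.float64(0.13999999999999999), np.float64(nan)), (np.float64(0.16), np.float64(nan))]
side 83 [(np.float64(0.02), np.float64(-0.0236)), (np.float64(0.04), np.float64(-0.0252)), (np.float64(0.06), np.float64(-0.0251)), (np.float64(0.08), np.float64(nan)), (np.float64(0.1), np.float64(nan)), (np.float64(0.12000000000000001), np.float64(nan)), (np.float64(0.13999999999999999), np.float64(nan)), (np.float64(0.16), np.float64(nan))]
above [ 0.5388 -0.1924  0.2836] units from prev [0. 0. 0.]
tip [ 0.5411 -0.1919  0.2477] units from prev [ 0.06  0.01 -0.9 ]
bend [ 0.5474 -0.1907  0.2322] units from prev [ 0.16  0.03 -0.39]
40 [ 0.5475 -0.1907  0.2288] units from prev [ 0.   -0.   -0.09]
32 [ 0.5431 -0.1916  0.218 ] units from prev [-0.11 -0.02 -0.27]
24 [ 0.5403 -0.1921  0.2067] units from prev [-0.07 -0.01 -0.28]
16 [ 0.539  -0.1924  0.1951] units from prev [-0.03 -0.01 -0.29]
8 [ 0.5393 -0.1923  0.1834] units from prev [ 0.01  0.   -0.29]
0 [ 0.5412 -0.1919  0.1719] units from prev [ 0.05  0.01 -0.29]
[ 0.67 -6.84 -0.31]
```

Request:
apply_moves --targets '[[[0.08,-0.8,0,-0.2,-1],[0.1,-0.9,0,0,-1],[0.1,-0.95,0,0,-1],[0.1,-0.95,0,0,-1],[0.1,-0.95,0,0,-1],[0.1,-0.95,0,0,-1],[0.07,-0.8,0,0,-1],[0,-0.4,0,0,-1]]]'

```text
clock: 25.58
eef_pos: [0.5347, -0.1891, 0.2875]
tool_rot: [-0.095, 0.996, -0.0, -0.001]
ft_force: [-0.8, -0.2, -0.9]
grip_width: 0.0106
grasp_force: 60.1
```

Request:
apply_moves --targets '[[[0,-0.1,0,0,-1],[0,0,0,0,-1],[0,0,0,0,-1]]]'

```text
clock: 25.83
eef_pos: [0.5347, -0.1888, 0.2881]
tool_rot: [-0.097, 0.995, 0.001, -0.0]
ft_force: [-0.4, -0.0, -1.5]
grip_width: 0.0111
grasp_force: 60.1
```

```bash
python3 - <<'E' 2>/dev/null
from look import *
look('green','s1',view=False)
E
```

```text
t 25.83 p [ 0.5347 -0.1888  0.2881] yaw -168.91 F [-0.4 -0.  -1.5] T [-0.01 -0.01  0.04] w 0.0111 g 60.1 q [-0.34  0.37  0.28  1.49  0.   -0.53]
scene 76 ring [[ 0.5628 -0.1806  0.258 ]] board frame [[0.011  0.007  0.1041]] TCP->ring [[ 0.0291  0.0026 -0.0301]]
scene hook-ish 54 [ 0.0063 -0.0004  0.0447]
side 12 ring [[ 0.5587 -0.1698  0.2601]] board frame [[0.011  0.0183 0.107 ]] TCP->ring [[ 0.0273  0.014  -0.028 ]]
side hook-ish 16 [0.0024 0.0081 0.0458]
```

```bash
sed -i 's/&(B\[...,0\]>-.045)/\&(B[...,0]>-.045)\&(((P-t)@ah>.028)|(np.linalg.norm(P-t,axis=-1)>.12))/' look.py; python3 - <<'E' 2>/dev/null
from look import *
look('green','s1',view=False)
E
```

```text
t 25.93 p [ 0.535  -0.1882  0.2886] yaw -168.81 F [ 0.7 -0.1 -1.3] T [ 0.03  0.   -0.04] w 0.0108 g 60.1 q [-0.34  0.37  0.28  1.49  0.   -0.53]
scene 49 ring [[ 0.5876 -0.1791  0.2577]] board frame [[0.0297 0.0035 0.0882]] TCP->ring [[ 0.0533 -0.0014 -0.0309]]
scene hook-ish 55 [ 0.0064 -0.0006  0.0442]
side 9 ring [[ 0.5825 -0.1711  0.2558]] board frame [[0.026  0.0123 0.0889]] TCP->ring [[ 0.05    0.0074 -0.0328]]
side hook-ish 17 [0.0013 0.005  0.0436]
```

Request:
apply_moves --targets '[[[0.09,-0.09,0,0,-1],[0,0,-0.12,0,-1],[0.01,0,-0.2,0,-1],[0.01,0,-0.2,0,-1],[0.02,0,-0.23,0,-1],[0.02,0,-0.22,0,-1],[0,0,0,0,-1],[0,0,0,0,-1]]]'

```text
clock: 26.7
eef_pos: [0.5404, -0.193, 0.2486]
tool_rot: [-0.097, 0.995, 0.001, -0.001]
ft_force: [-0.6, -0.3, -0.5]
grip_width: 0.0106
grasp_force: 60.1
```

```bash
python3 - <<'E' 2>/dev/null
from look import *
look('green','s2')
E
```

```text
t 26.7 p [ 0.5404 -0.193   0.2486] yaw -168.92 F [-0.6 -0.3 -0.5] T [-0.03 -0.02 -0.02] w 0.0106 g 60.1 q [-0.34  0.39  0.22  1.4  -0.   -0.54]
scene 59 ring [[ 0.5935 -0.1841  0.2181]] board frame [[ 0.0081 -0.0026  0.0546]] TCP->ring [[ 0.0538 -0.0017 -0.0306]]
scene hook-ish 112 [ 0.0077 -0.0024  0.0508]
side 14 ring [[ 0.5901 -0.1749  0.2144]] board frame [[0.0046 0.0071 0.0528]] TCP->ring [[ 0.0523  0.008  -0.0343]]
side hook-ish 33 [0.0044 0.0014 0.0483]
```

View pics/s2.png

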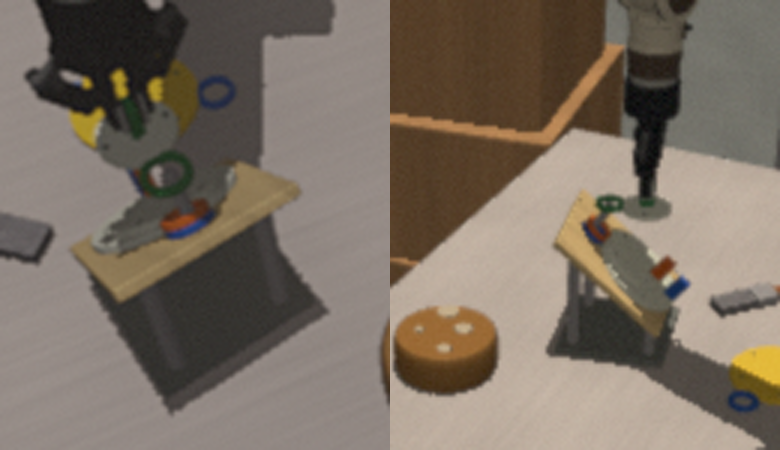

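The green ring is around the tip at (168,174). Continuing with the same slide and lay-down.

Request:
apply_moves --targets '[[[0.08,0.015,-0.2,0,-1],[0.08,0.015,-0.19,0,-1],[0,0,-0.08,0,-1],[0,0,-0.06,0,-1],[0,0,0,0,-1]]]'

```text
clock: 27.22
eef_pos: [0.5474, -0.1918, 0.2278]
tool_rot: [-0.097, 0.995, 0.0, -0.0]
ft_force: [0.1, 0.6, 0.2]
grip_width: 0.0106
grasp_force: 60.1
```

Request:
apply_moves --targets '[[[-0.03,0,-0.08,0,-1],[-0.03,-0.01,-0.08,0,-1],[-0.03,0,-0.08,0,-1],[-0.02,0,-0.08,0,-1],[-0.02,0,-0.08,0,-1],[0,0,0,0,-1]]]'

```text
clock: 27.72
eef_pos: [0.5422, -0.1928, 0.2144]
tool_rot: [-0.096, 0.995, -0.001, 0.001]
ft_force: [-3.0, -0.8, 6.6]
grip_width: 0.0108
grasp_force: 61.8
```

```bash
python3 - <<'E' 2>/dev/null
from look import *
look('green','s3',view=False); sag(); plan(.053,.039,.016,P=.013)
E
```

```text
t 27.72 p [ 0.5422 -0.1928  0.2144] yaw -168.93 F [-3.  -0.8  6.6] T [0.08 0.22 0.03] w 0.0108 g 61.8 q [-0.34  0.4   0.15  1.31 -0.   -0.53]
scene 63 ring [[ 0.6019 -0.1838  0.1942]] board frame [[-0.0008 -0.0039  0.031 ]] TCP->ring [[ 0.0603 -0.0029 -0.0202]]
scene hook-ish 96 [-0.0041 -0.0021  0.0422]
side 9 ring [[ 0.6004 -0.1643  0.1913]] board frame [[-0.0009  0.0155  0.0273]] TCP->ring [[ 0.0626  0.0165 -0.0231]]
side hook-ish 35 [-0.0081  0.0036  0.0403]
scene 1394 [(np.float64(0.02), np.float64(-0.0262)), (np.float64(0.04), np.float64(-0.0601)), (np.float64(0.06), np.float64(-0.0349)), (np.float64(0.08), np.float64(-0.0407)), (np.float64(0.1), np.float64(-0.0256)), (np.float64(0.12000000000000001), np.float64(nan)), (np.float64(0.13999999999999999), np.float64(nan)), (np.float64(0.16), np.float64(nan))]
side 405 [(np.float64(0.02), np.float64(-0.0294)), (np.float64(0.04), np.float64(-0.0546)), (np.float64(0.06), np.float64(-0.0503)), (np.float64(0.08), np.float64(-0.0388)), (np.float64(0.1), np.float64(-0.0275)), (np.float64(0.12000000000000001), np.float64(nan)), (np.float64(0.13999999999999999), np.float64(nan)), (np.float64(0.16), np.float64(nan))]
above [ 0.5388 -0.1924  0.2856] units from prev [0. 0. 0.]
tip [ 0.5411 -0.1919  0.2497] units from prev [ 0.06  0.01 -0.9 ]
bend [ 0.5474 -0.1907  0.2342] units from prev [ 0.16  0.03 -0.39]
40 [ 0.5475 -0.1907  0.2308] units from prev [ 0.   -0.   -0.09]
32 [ 0.5429 -0.1916  0.22  ] units from prev [-0.12 -0.02 -0.27]
24 [ 0.5398 -0.1922  0.2086] units from prev [-0.08 -0.02 -0.28]
16 [ 0.5382 -0.1925  0.1969] units from prev [-0.04 -0.01 -0.29]
8 [ 0.5383 -0.1925  0.1851] units from prev [ 0.    0.   -0.29]
0 [ 0.54   -0.1922  0.1735] units from prev [ 0.04  0.01 -0.29]
```

Request:
apply_moves --targets '[[[-0.03,0,-0.08,0,-1],[-0.03,0,-0.08,0,-1],[-0.02,0,-0.1,0,-1],[-0.01,0,-0.1,0,-1],[-0.01,0,-0.1,0,-1],[0,0,-0.1,0,-1],[0,0,-0.1,0,-1],[0,0,0,0,-1]]]'

```text
clock: 28.58
eef_pos: [0.5383, -0.1932, 0.1876]
tool_rot: [-0.096, 0.995, -0.001, 0.001]
ft_force: [-2.7, -0.7, 6.1]
grip_width: 0.0111
grasp_force: 63.2
```

Request:
apply_moves --targets '[[[0,0,-0.08,0,-1],[0.01,0,-0.08,0,-1],[0.01,0,-0.08,0,-1],[0.02,0,-0.06,0,-1],[0,0,0,0,-1]]]'

```text
clock: 29.0
eef_pos: [0.5394, -0.193, 0.1753]
tool_rot: [-0.096, 0.995, -0.001, 0.0]
ft_force: [-4.0, -0.1, 5.3]
grip_width: 0.0108
grasp_force: 63.8
```

```bash
python3 - <<'E' 2>/dev/null
from look import *
look('green','s4',view=False); plane2(.012,.04,-.1,-.02,.033)
p=get_obs()["eef_pos"]; print(((p-O)@np.c_[bx,by,n]).round(4))
E
```

```text
t 29.0 p [ 0.5394 -0.193   0.1753] yaw -168.96 F [-4.  -0.1  5.3] T [-0.13  0.28 -0.03] w 0.0108 g 63.8 q [-0.34  0.42  0.07  1.22 -0.   -0.54]
scene 54 ring [[ 0.6084 -0.1834  0.1912]] board frame [[ 0.0022 -0.0049  0.0245]] TCP->ring [[ 0.0696 -0.0042  0.0159]]
scene hook-ish 55 [ 0.0061 -0.0004  0.0445]
side 4 ring [[ 0.6065 -0.1646  0.1881]] board frame [[0.0017 0.0139 0.021 ]] TCP->ring [[0.0714 0.0146 0.0129]]
side hook-ish 18 [0.0011 0.0051 0.0428]
scene 174 [(np.float64(-0.1), 0.0292), (np.float64(-0.085), 0.0286), (np.float64(-0.07), 0.028), (np.float64(-0.055), 0.0268), (np.float64(-0.04), 0.0241), (np.float64(-0.025), 0.0254)]
side 109 [(np.float64(-0.1), 0.0247), (np.float64(-0.085), 0.0253), (np.float64(-0.07), 0.0245), (np.float64(-0.055), 0.0244), (np.float64(-0.04), 0.0219), (np.float64(-0.025), nan)]
[-0.0615 -0.0006  0.0567]
```

Request:
apply_moves --targets '[[[0.01,0,-0.06,0,-1],[0.01,0,-0.05,0,-1],[0,0,0,0,-1]]]'

```text
clock: 29.45
eef_pos: [0.5403, -0.193, 0.1713]
tool_rot: [-0.096, 0.995, -0.001, 0.0]
ft_force: [-6.5, -1.0, 9.0]
grip_width: 0.0106
grasp_force: 64.5
```

```bash
python3 - <<'E' 2>/dev/null
from look import *
st();plane2(.012,.04,-.1,-.02,.033)
p=get_obs()["eef_pos"]; print(((p-O)@np.c_[bx,by,n]).round(4))
E
```

```text
t 29.45 p [ 0.5403 -0.193   0.1713] yaw -168.94 F [-6.5 -1.   9. ] T [-0.08  0.56  0.02] w 0.0106 g 64.5 q [-0.34  0.43  0.07  1.21 -0.   -0.54]
scene 150 [(np.float64(-0.1), 0.024), (np.float64(-0.085), 0.0241), (np.float64(-0.07), 0.0245), (np.float64(-0.055), 0.0243), (np.float64(-0.04), 0.021), (np.float64(-0.025), 0.0241)]
side 96 [(np.float64(-0.1), 0.0176), (np.float64(-0.085), 0.0227), (np.float64(-0.07), 0.0235), (np.float64(-0.055), 0.0218), (np.float64(-0.04), 0.0196), (np.float64(-0.025), nan)]
[-0.0633 -0.0008  0.0533]
```

Flat at the 24 mm stack height. Easing off and releasing.

Request:
apply_moves --targets '[[[-0.015,0,0.015,0,-1],[0,0,0,0,-0.6],[0,0,0,0,-0.3],[0,0,0,0,-0.3],[0,0,0,0,-0.3],[-0.02,0,0.2,0,-0.3],[-0.1,0,0.4,0,-0.3],[-0.4,0,0.6,0,-0.3]]]'

```text
clock: 30.22
eef_pos: [0.5194, -0.1918, 0.2168]
tool_rot: [-0.097, 0.995, 0.001, -0.002]
ft_force: [-0.1, -0.5, 0.5]
grip_width: 0.0298
grasp_force: 0.0
```

Request:
apply_moves --targets '[[[-0.5,0,0.8,0,-0.3],[-0.5,0,0.8,0,0],[-0.5,0.5,0.6,0,0],[-0.3,0.8,0,0,0],[0,0.8,0,0,0],[0,0.8,0,0,0],[0,0.5,0,0,0],[0,0,0,0,0]]]'

```text
clock: 30.88
eef_pos: [0.4469, -0.0533, 0.3073]
tool_rot: [-0.099, 0.995, 0.001, 0.001]
ft_force: [-0.1, -0.8, -0.1]
grip_width: 0.0425
grasp_force: 0.0
```

```bash
python3 - <<'E' 2>/dev/null
from look import *
plane2(.012,.04,-.1,-.02,.033); look('green','s6')
E
```

```text
scene 142 [(np.float64(-0.1), 0.024), (np.float64(-0.085), 0.0239), (np.float64(-0.07), 0.0243), (np.float64(-0.055), 0.0241), (np.float64(-0.04), 0.0218), (np.float64(-0.025), 0.0241)]
side 105 [(np.float64(-0.1), 0.019), (np.float64(-0.085), 0.0224), (np.float64(-0.07), 0.0221), (np.float64(-0.055), 0.022), (np.float64(-0.04), 0.0217), (np.float64(-0.025), nan)]
t 30.98 p [ 0.4473 -0.0559  0.307 ] yaw -168.8 F [-0.1 -0.  -0.3] T [-0.   -0.   -0.05] w 0.0425 g 0.0 q [-0.12  0.12  0.01  1.46 -0.   -0.32]
scene 55 ring [[ 0.6091 -0.1827  0.1913]] board frame [[ 0.0029 -0.0043  0.0241]] TCP->ring [[ 0.1338 -0.1562 -0.1156]]
scene hook-ish 54 [ 0.0061 -0.0004  0.0447]
side 7 ring [[ 0.5957 -0.1665  0.1851]] board frame [[-0.0087  0.0142  0.0257]] TCP->ring [[ 0.1239 -0.1377 -0.1219]]
side hook-ish 17 [0.0016 0.007  0.0446]
```

View pics/s6.png

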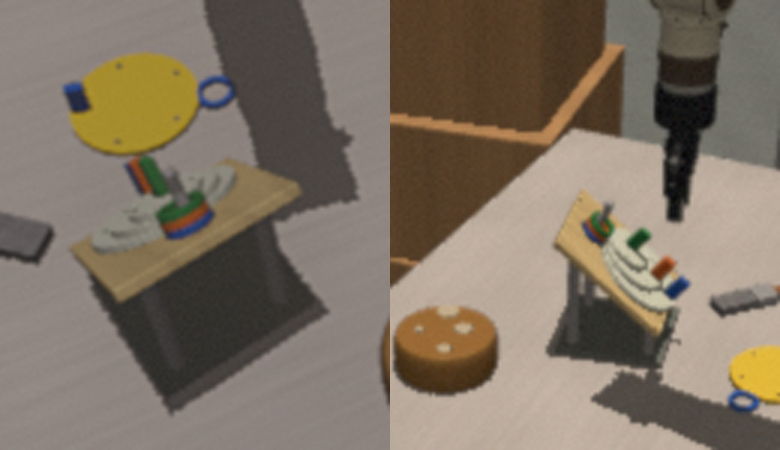

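All three rings are stacked on the hook at (188,212), with the discs flat and the bars facing outwards. The robot is clear, so I'm handing in.

```bash
python3 -c "
from workcell import order
print(order.job_done())"
```

```text
the job is handed in; nothing more can be done
None
```

The blue, orange and green followers hang by their eyes on the hook in that order, each flat with its bar outwards; I kept the arm clear of the cheese, cup and brush, and handed the job in at about 31 s of robot time (limit 72 s).

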